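# Set the end stop on the angled drilling ramp

## Task

An oak blank is clamped on the sloping drilling ramp; set the end stop against it so that the next blanks can be drilled in the same place. Take the wing-handled stop from the hardware block, drop its head lengthwise into the lower slot (the one the blank lies across) well clear of the blank, slide it along until its round foot touches the end of the blank without shifting the blank, then press it down against its spring, give it a quarter turn, either way, so that the head catches square under the slot's lips, and let go. Leave the other things where they are.

Things in the scene. Friction and masses are not known exactly. Their poses are not given: they have to be found in the camera images.
- stop: the end stop: steel stud with a black wing handle on top, a round spring-loaded foot below and an oblong hammer head underneath; 0.25 to 0.33 kg. Origin on the stud's axis, in the plane of the foot's underside; z up along the stud, x along wing and head. Starts upright in one of the block's three holes, foot on the block, wing within 40 degrees of the block's length
- stop_wing (a point): centre of the stop's wing handle, on the axis 53 mm above stop's origin; axes as stop. The wing is black plastic, 44 mm long (x), 10 mm thick (y), flat sides, 30 mm high: z = 38 to 68 mm of stop. Under it a steel neck 15 mm in diameter
- stop_rim (a point): point on the stop's axis at the foot's underside (origin of stop), axes as stop. The foot is a steel disc 36 mm in diameter, from z = 0 to 16 mm. A spring holds it down; pressing the stop down on a surface drives the stud through the foot by up to 12 mm, taking 3.6 N to start and 0.9 N more for each mm
- stop_head (a point): centre of the stop's hammer head, on the axis 5 mm below stop's origin; axes as stop. The head is steel, 24 mm long (x), 11 mm wide (y), 5 mm thick (z = -7.5 to -2.5 mm of stop), lower long edges rounded, on a shank 10 mm in diameter
- slot_mid (a point): on the deck's surface, on the lower T-slot's centre line, midway along it. Axes: y along the slot towards the blank, x up the slope, z square out of the deck. Aluminium T-track 400 mm long (y = -200 to 200 mm), open along its top: mouth 14 mm wide between lips 8 mm thick, below them a channel 30 mm wide, its floor 22 mm under the surface
- slot_lip (a point): on the centre line at the underside of the lower slot's lips, 8 mm below slot_mid; same axes. With the foot just resting on the deck the head lies between the lips and cannot turn. Pressed down more than 5.5 mm (7 to 11 mm is good) it is below the lips and turns freely; let go after a quarter turn it is drawn up against the lips by the spring and holds
- ramp: the drilling ramp, fixed: plywood deck 184 x 400 mm on a base board, sloping 28 degrees, rising away from the robot. Origin on the bench, 75 mm straight below slot_mid; z up, y along the slot. A ledge 14 mm high runs along the deck's low edge, 36 to 47 mm down the slope from the lower slot. A like slot, not used, lies 100 mm up the slope
- clamp_pad (a point): the closed toggle clamp's pad on top of the blank, at x = 4, y = 135, z = 25 mm of slot_mid; axes as slot_mid. Clamp and arm take y = 115 to 155 mm, x = -4 to 176 mm, up to 64 mm above the deck
- blank_end (a point): the oak blank's end face that the stop must touch: midpoint of its lower edge, over the slot's centre line; axes as slot_mid. From here the blank reaches 200 mm to +y, 35 mm to either side in x, 25 mm up. It lies at y = -5 to 65 mm of slot_mid. The clamped blank shifts if pushed with more than about 15 N
- star_bolt: another fitting in the block, not to be used: bolt with a round black five-lobed knob 41 mm wide and 36 mm high on a steel washer 36 mm in diameter; origin in the plane of the washer's underside
- bench_dog: another fitting in the block, not to be used: plain turned aluminium peg 24 mm in diameter, 45 mm high, on a flange 36 mm in diameter; origin in the plane of the flange's underside
- rack: the hardware block: hardwood, 235 mm long (x), 75 mm wide (y), 30 mm high, fixed to the bench, origin at the centre of its underside; three square holes 29 mm wide and 22 mm deep at x = -72, 0 and +72 mm
- tape: roll of grey tape lying flat, 100 mm in diameter, 48 mm high, loose; origin at the centre of its underside
- offcut: ash offcut 110 x 45 x 30 mm, loose; origin at the centre of its underside
Not all that is in view belongs to the job. Of the things like the stop, leave any that is blue, green or pink; of the rest the smaller one is meant.

How it is judged:
By the outcome, as a careful person would: the job done as asked, in the order asked, and still so for the second after the job is handed in, with the robot touching nothing.
It also fails if it takes over 56 s, if anything falls off the work surface, if the arm or the gripper's body presses on something with over 40 N, if the wrist force passes 120 N, or if a joint passes its speed limit or range.

## Robot

A 6-joint arm with a two-finger parallel gripper is mounted at the origin on the work surface. World frame = base frame: x ahead of the robot, y to its left, z up, the work surface at z = 0. Lengths are in m, angles in rad, forces in N, time in s.
With the tool pointing down it reaches from about 0.325 to 0.775 m from the base axis. Payload 5.5 kg.
Tool frame: the origin (TCP) lies at the very end of the fingers, on their centre line; the grasp point (between the pads) lies 19 mm behind it; z points along the fingers, y is the direction in which the jaws open and shut (so a half turn about z gives the same grasp; the last joint's range is limited). The gripper opens to 85 mm and grips with 20 to 120 N. Pads are 22 mm wide; open, the fingers measure 114 mm over their backs; the gripper's body (76 mm by 85 mm) begins 54 mm behind the grasp point. The pads swing forward as they close: fully open they stand 13 mm farther back than shut.
Start: joints at [-1.269, 0.091, 1.231, -0, 1.82, -0.057], TCP at [0.211, -0.562, 0.231] pointing down, gripper open.
Joint ranges: [-2.87, 2.87], [-0.86, 2.18], [0.17, 2.46], [-1.51, 4.65], [0.06, 2.69], [-2.65, 2.65]. Speed limits (rad/s): [2.57, 2.57, 3.01, 3.14, 3.14, 3.14].

## Interface

Orientations are given as a unit quaternion [w, x, y, z].
In Python, from plant import r, optics gives the robot as it stands. The module is installed in compiled form; this text tells all that it offers.
- The arm moves only by the tool step_arm, never from a script. Its argument "targets" is a list of rows, each an object with "translation": the shift along the tool's x, y, z scaled (see below), a list of three; "twist": the turn about the tool's z scaled (see below). In form: [{"translation": [tx, ty, tz], "twist": twist}, ...]. A call has 1 to 5 rows; each row shifts and turns the pose as measured when the row begins, along the tool's axes as they then stand; what a row does not reach is not made up. The controller multiplies each number of a shift by 200 mm and each number of a turn by 2 rad. A row lasts 1/12 s, in which the tool goes at most 41.7 mm and 7.16 degrees, less where a joint would pass 70% of its speed; a pose out of reach is approached as far as the arm can. A call with a number of a shift or a turn outside -1 to 1 is refused whole. A call with a gripper value outside its range is refused whole. "jaw" is the opening, from -1 (shut) to 1 (fully open), so that 0 is half open, set as the call begins (left out, the last holds). The fingers move at their own pace and stop on an object; "squeeze" is the grip in N (left out, the last holds). Time passes only in rows, so rows that do not move let the fingers close. It gives the time, the measured TCP pose, the force and the opening at its end, in the units of the state.
- r.get_state(): the state, without advancing time (a new reading comes with each control period).
- optics.read_camera(name): name is "scene" or "top" or "wrist"; returns (picture, depth): 400x640x3 uint8, red, green, blue; 400x640 float32, m along the optical axis (not along the pixel's ray), 0 where there is no reading.
- optics.camera_info(name): a dict with "intrinsics" (3x3 intrinsics, pixels), "D" ([k1, k2, p1, p2, k3] as OpenCV has them; the pictures are not rectified), "T" (4x4, takes a point from camera to world coordinates); the wrist camera has in their place "tool_from_camera" (4x4, takes a point from camera to tool coordinates, whose origin is the TCP and whose axes are the flange's). Camera axes: x right, y down, z forward; pixel columns grow to the right and rows downward; lengths in m; the calibration is good to about 2 mm. A picture is of the moment at which its call begins: read the wrist's pose just before it. camera_info takes no time and is no camera call.
- r.job_done(): hands the job in, once; it reports no verdict.
The state is a dict: "time": time; "q": joint angles; "dq": joint speeds; "tau": joint torques, N m; "tool_pos": TCP position; "tool_rot": TCP orientation; "contact_force": force on the tool from outside, world axes, zero at the start; "torque": the same for the moment, N m; "gripper_width": finger opening in m.
Only numpy, scipy, OpenCV 4.12 (cv2) and the standard library are available. Lean on these libraries where they do the work, as an engineer would, in place of code of your own. Each camera call takes 0.05 s, during which the arm holds its last target.

## Working session

There is one attempt and no reset: what is moved stays moved. The work goes in short steps, Python scripts to look and compute and a tool call to move; the robot and the scene stay as the last step left them, time stands still between calls to the robot, and variables do not carry over. Pictures are saved under pics/ and viewed, and the job is handed in when it is done.

Besides the shell and the picture viewer there is one more tool, called after "Request:" by a JSON object that holds its "op" and its "data". step_arm: Moves the arm, as the interface text tells. Its arguments: {"type":"object","properties":{"targets":{"type":"array","items":{"type":"object","properties":{"translation":{"type":"array","items":{"type":"number","minimum":-1,"maximum":1}},"twist":{"type":"number","minimum":-1,"maximum":1}}}},"jaw":{"type":"number"},"squeeze":{"type":"number"}},"required":["targets"]}

```bash
mkdir -p pics
cat > h.py <<'E'
import numpy as np, cv2
from plant import r, optics
E
python3 - <<'E'
from h import *
s=r.get_state(); print(s)
for n in ["scene","top"]:
    p,d=optics.read_camera(n); i=optics.camera_info(n)
    np.savez(f"{n}0.npz",p=p,d=d,K=i["intrinsics"],D=i["D"],T=i["T"])
    cv2.imwrite(f"pics/{n}0.png",p[:,:,::-1]); print(n,np.round(i["intrinsics"],1),i["D"],np.round(i["T"],3))
i=optics.camera_info("wrist");print(i)
E
```

```text
{'time': 0.0, 'q': array([-1.26871537e+00,  9.18499801e-02,  1.23189087e+00, -3.86774966e-06,
        1.81980640e+00, -5.67102677e-02]), 'dq': array([-1.53776312e-03,  1.05864021e-03, -1.26048376e-03, -2.09364492e-03,
       -9.59473673e-05,  2.75653895e-04]), 'tau': array([-1.38395382e-03, -4.58723509e+01, -4.18032897e+01, -1.61391199e-04,
        1.15844957e-02,  2.05024230e-05]), 'tool_pos': array([ 0.21059138, -0.56152173,  0.23015337]), 'tool_rot': array([-9.69726500e-04,  9.83951332e-01,  1.78434363e-01, -1.21460640e-04]), 'contact_force': array([-0.19163762, -1.10135752,  0.94612241]), 'torque': array([-0.05589231, -0.0233897 ,  0.00669476]), 'gripper_width': 0.08518309878459338}
scene [[408.9   0.  324.6]
 [  0.  408.9 197.4]
 [  0.    0.    1. ]] [-0.06666339  0.          0.          0.          0.        ] [[ 0.659  0.562 -0.5    1.052]
 [ 0.752 -0.504  0.425 -0.554]
 [-0.014 -0.656 -0.755  0.875]
 [ 0.     0.     0.     1.   ]]
top [[456.7   0.  314.6]
 [  0.  456.7 192.1]
 [  0.    0.    1. ]] [-0.09714848  0.          0.          0.          0.        ] [[-8.600e-02 -9.750e-01  2.030e-01  2.810e-01]
 [-9.960e-01  8.400e-02 -1.900e-02 -9.400e-02]
 [ 1.000e-03 -2.040e-01 -9.790e-01  1.357e+00]
 [ 0.000e+00  0.000e+00  0.000e+00  1.000e+00]]
{'intrinsics': array([[345.73889717,   0.        , 314.01235574],
       [  0.        , 345.73889717, 202.12478805],
       [  0.        ,   0.        ,   1.        ]]), 'D': array([0.00397582, 0.        , 0.        , 0.        , 0.        ]), 'tool_from_camera': array([[ 3.43786946e-04, -9.47194230e-01, -3.20660213e-01,
         8.20946994e-02],
       [ 9.99999843e-01,  1.83647272e-04,  5.29648669e-04,
        -4.12096128e-04],
       [-4.42791790e-04, -3.20660345e-01,  9.47194144e-01,
        -1.43401742e-01],
       [ 0.00000000e+00,  0.00000000e+00,  0.00000000e+00,
         1.00000000e+00]])}
```

View pics/scene0.png

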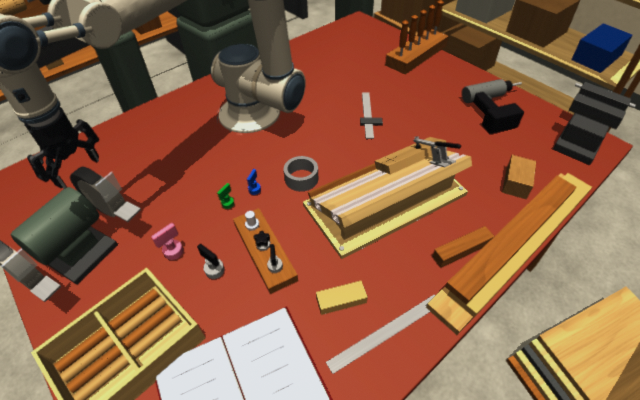

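View pics/top0.png

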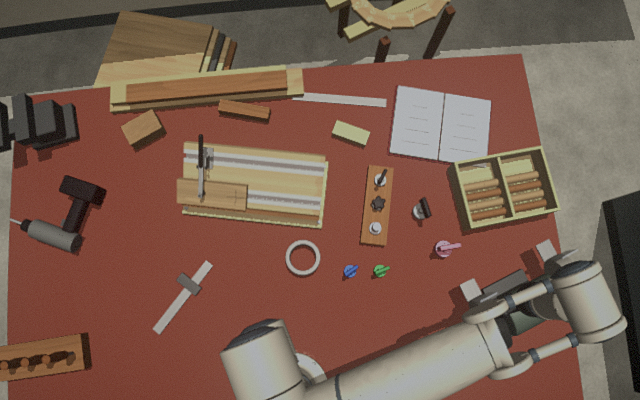

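The scene view shows the hardware block with the wing stop at (272,257), star knob at (262,240) and peg at (251,220). A larger black stop stands outside the block at (210,260). The top view shows the stop at (380,180), and the ramp at (190–325, 145–225) with the blank end at about (247,193).

```bash
cat >> h.py <<'E'
def load(n):
    z=np.load(n); return z["p"],z["d"],z["K"],z["D"],z["T"]
def rays(K,D,uv):
    q=cv2.undistortPoints(np.asarray(uv,float).reshape(-1,1,2),K,D).reshape(-1,2)
    return np.c_[q,np.ones(len(q))]
def cloud(p,d,K,D,T):
    v,u=np.mgrid[0:400,0:640]
    R=rays(K,D,np.c_[u.ravel(),v.ravel()])*d.reshape(-1,1)
    return (R@T[:3,:3].T+T[:3,3]).reshape(400,640,3)
def onplane(K,D,T,uv,z):
    R=rays(K,D,uv)@T[:3,:3].T; t=(z-T[2,3])/R[:,2]
    return T[:3,3]+R*t[:,None]
def proj(K,D,T,P):
    Ti=np.linalg.inv(T); return cv2.projectPoints(np.asarray(P,float).reshape(-1,1,3),cv2.Rodrigues(Ti[:3,:3])[0],Ti[:3,3],K,D)[0].reshape(-1,2)
E
python3 - <<'E'
from h import *
P,d,K,D,T=load("top0.npz"); C=cloud(P,d,K,D,T)
for uv in [(380,180),(378,204),(376,227),(421,210),(371,190),(385,240),(300,258),(240,195),(220,160),(300,200),(300,160),(320,150),(440,120)]:
    print(uv,np.round(C[uv[1],uv[0]],4),P[uv[1],uv[0]])
a=P[130:260,170:450,::-1]; cv2.imwrite("pics/topcrop.png",cv2.resize(a,None,fx=2.85,fy=2.85,interpolation=cv2.INTER_CUBIC))
s=np.load("scene0.npz")["p"][120:300,190:490,::-1]; cv2.imwrite("pics/scenecrop.png",cv2.resize(s,None,fx=2.6,fy=2.6,interpolation=cv2.INTER_CUBIC))
E
```

```text
(380, 180) [ 0.5611 -0.3055  0.1012] [67 62 55]
(378, 204) [ 0.4985 -0.2971  0.0682] [85 76 74]
(376, 227) [ 0.4322 -0.2829  0.0747] [176 178 180]
(421, 210) [ 0.4714 -0.421   0.0601] [103 100  93]
(371, 190) [ 0.5479 -0.2865  0.0346] [159 116  79]
(385, 240) [ 0.3969 -0.3111  0.0324] [155 112  72]
(300, 258) [ 0.369  -0.0597 -0.0031] [134  75  61]
(240, 195) [0.5517 0.0916 0.1022] [157 131  96]
(220, 160) [0.66   0.1444 0.0981] [139 131 124]
(300, 200) [ 0.533  -0.0746  0.0503] [134 125 118]
(300, 160) [ 0.6306 -0.0848  0.1306] [176 170 150]
(320, 150) [ 0.695  -0.1482 -0.0018] [131  73  56]
(440, 120) [ 0.7571 -0.5323  0.0131] [175 179 181]
```

View pics/topcrop.png

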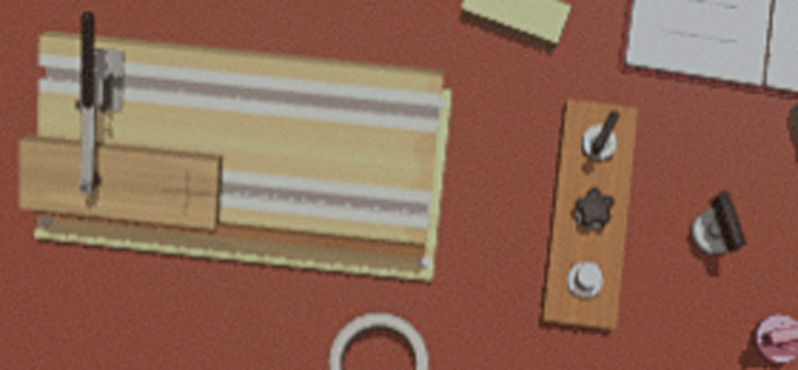

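View pics/scenecrop.png

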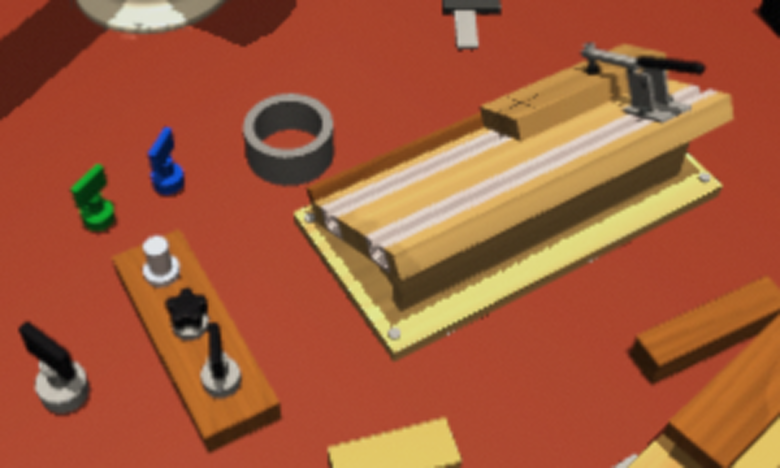

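Run:
```python
from h import *
for n in ["top0.npz","scene0.npz"]:
    P,d,K,D,T=load(n); C=cloud(P,d,K,D,T)
    m=(C[...,2]>0.08)&(C[...,2]<0.115)&(abs(C[...,0]-.56)<.05)&(abs(C[...,1]+.305)<.05)
    q=C[m]; print(n,len(q),q.mean(0),q.min(0),q.max(0))
    c,(w,h),a=cv2.minAreaRect(q[:,:2].astype(np.float32)); print(c,w,h,a)
    u,s,vt=np.linalg.svd(q[:,:2]-q[:,:2].mean(0)); print("dir",np.degrees(np.arctan2(vt[0,1],vt[0,0]))%180,s/np.sqrt(len(q)))
    # rack top
    m=(abs(C[...,2]-.03)<.008)&(abs(C[...,0]-.49)<.15)&(abs(C[...,1]+.3)<.07)
    print("rack",cv2.minAreaRect(C[m][:,:2].astype(np.float32)))
    # deck plane
    m=(abs(C[...,0]-.6)<.05)&(C[...,1]>-.12)&(C[...,1]<.03)&(C[...,2]>.06)&(C[...,2]<.15)
    q=C[m]
    for _ in range(5):
        A=np.c_[q[:,:2],np.ones(len(q))]; co=np.linalg.lstsq(A,q[:,2],rcond=None)[0]; r_=q[:,2]-A@co; q=q[abs(r_)<.004]
    nn=np.array([-co[0],-co[1],1]);nn/=np.linalg.norm(nn); print("plane",co,"tilt",np.degrees(np.arccos(nn[2])),"up yaw",np.degrees(np.arctan2(-nn[1],-nn[0])),len(q))
```

```text
top0.npz 59 [ 0.57256325 -0.31349987  0.09590979] [ 0.55419895 -0.33091772  0.08160536] [ 0.59274498 -0.29948881  0.10406107]
(0.5749996304512024, -0.31479766964912415) 0.009912092238664627 0.04463261738419533 57.054786682128906
dir 145.795872386812 [0.0134067 0.0029346]
rack ((0.5049139261245728, -0.29998767375946045), (0.07641872018575668, 0.233242005109787), 77.67060852050781)
plane [ 0.47008877 -0.09718181 -0.17604918] tilt 25.642351982667467 up yaw -11.680260435025135 1057
scene0.npz 91 [ 0.58123473 -0.31374308  0.0944294 ] [ 0.55859485 -0.32770351  0.08018251] [ 0.59861197 -0.29680152  0.09892449]
(0.5792223215103149, -0.31194132566452026) 0.010038267821073532 0.04408935457468033 53.00775146484375
dir 145.02565163448784 [0.01372715 0.00299264]
rack ((0.5066731572151184, -0.29645591974258423), (0.07662127166986465, 0.2381623387336731), 77.57035064697266)
plane [ 0.4177029  -0.09139958 -0.14831344] tilt 23.150862870976134 up yaw -12.342630298818118 530
```

Request:
{"op": "step_arm", "data": {"targets": [{"translation": [0.19,-0.046,0],"twist": 0},{"translation": [0.19,-0.046,0],"twist": 0},{"translation": [0.19,-0.046,0],"twist": 0},{"translation": [0.19,-0.046,0],"twist": 0},{"translation": [0.19,-0.046,0],"twist": 0}]}}

```text
time: 0.52
tool_pos: [0.3702, -0.4529, 0.2255]
tool_rot: [-0.003, 0.985, 0.171, -0.003]
contact_force: [-0.8, -0.1, -0.7]
gripper_width: 0.0856
```

Request:
{"op": "step_arm", "data": {"targets": [{"translation": [0,0,0],"twist": -0.06},{"translation": [0,0,0],"twist": -0.06},{"translation": [0,0,0],"twist": -0.06},{"translation": [0,0,0],"twist": -0.06},{"translation": [0,0,0],"twist": -0.06}]}}

```text
time: 0.93
tool_pos: [0.3789, -0.4446, 0.222]
tool_rot: [-0.007, 0.885, 0.465, -0.0]
contact_force: [0.7, -0.7, -1.8]
gripper_width: 0.0855
```

Request:
{"op": "step_arm", "data": {"targets": [{"translation": [0,0,0],"twist": -0.06},{"translation": [0,0,0],"twist": -0.06},{"translation": [0,0,0],"twist": -0.06},{"translation": [0,0,0],"twist": -0.06},{"translation": [0,0,0],"twist": -0.06}]}}

```text
time: 1.35
tool_pos: [0.3787, -0.4434, 0.2184]
tool_rot: [-0.01, 0.699, 0.715, 0.002]
contact_force: [-1.1, -0.3, 0.1]
gripper_width: 0.0857
```

Request:
{"op": "step_arm", "data": {"targets": [{"translation": [0,0,0],"twist": -0.06},{"translation": [0,0,0],"twist": -0.06},{"translation": [0,0,0],"twist": -0.06},{"translation": [0,0,0],"twist": -0.06},{"translation": [0,0,0],"twist": -0.06}]}}

```text
time: 1.77
tool_pos: [0.3781, -0.4425, 0.2149]
tool_rot: [-0.011, 0.446, 0.895, 0.007]
contact_force: [-0.1, -0.1, 0.4]
gripper_width: 0.0855
```

```bash
cat >> h.py <<'E'
from scipy.spatial.transform import Rotation as Ro
def pose():
    s=r.get_state(); w,x,y,z=s["tool_rot"]; return s,s["tool_pos"],Ro.from_quat([x,y,z,w]).as_matrix()
def show():
    s,p,R=pose()
    print("t",round(s["time"],2),"p",np.round(p,4),"yaw_y",round(np.degrees(np.arctan2(R[1,1],R[0,1])),2),"z",np.round(R[:,2],4),"tilt",round(np.degrees(np.arccos(-R[2,2])),2),"F",np.round(s["contact_force"],1),"w",round(s["gripper_width"],4),"q",np.round(s["q"],3))
    return s,p,R
def go(target,yaw=None):
    s,p,R=show(); d=R.T@(np.array(target)-p)
    print("shift units",np.round(d/.2,4),"norm rows",np.linalg.norm(d)/.0417)
    if yaw is not None:
        cy=np.degrees(np.arctan2(R[1,1],R[0,1])); dd=(yaw-cy+180)%360-180
        print("twist units total",np.round(-np.radians(dd)/2,4))
E
python3 -c "
from h import *
go([.577,-.3137,.23],55.4)"
```

```text
t 1.77 p [ 0.3781 -0.4425  0.2149] yaw_y 37.05 z [-0.0145  0.0222 -0.9996] tilt 1.52 F [-0.1 -0.1  0.4] w 0.0855 q [-0.923  0.064  1.288  0.002  1.816 -1.57 ]
shift units [-0.0831  1.1818 -0.0755] norm rows 5.69377311684533
twist units total -0.1601
```

Request:
{"op": "step_arm", "data": {"targets": [{"translation": [-0.015,0.205,-0.018],"twist": 0},{"translation": [-0.015,0.205,-0.018],"twist": 0},{"translation": [-0.015,0.205,-0.018],"twist": 0},{"translation": [-0.015,0.205,-0.018],"twist": 0},{"translation": [-0.015,0.205,-0.018],"twist": 0}]}}

```text
time: 2.18
tool_pos: [0.548, -0.3332, 0.2289]
tool_rot: [-0.015, 0.448, 0.894, 0.006]
contact_force: [0.4, -0.1, 0.1]
gripper_width: 0.0851
```

Request:
{"op": "step_arm", "data": {"targets": [{"translation": [0,0.1,-0.004],"twist": -0.055},{"translation": [0,0,-0.004],"twist": -0.055},{"translation": [0,0,-0.004],"twist": -0.05}]}}

```text
time: 2.43
tool_pos: [0.5717, -0.313, 0.2282]
tool_rot: [-0.015, 0.29, 0.957, 0.01]
contact_force: [-0.2, -0.1, -0.5]
gripper_width: 0.0852
```

Run:
```python
from h import *
s,p,R=show()
P,d=optics.read_camera("wrist"); i=optics.camera_info("wrist")
T=np.eye(4);T[:3,:3]=R;T[:3,3]=p;T=T@i["tool_from_camera"]
np.savez("wrist1.npz",p=P,d=d,K=i["intrinsics"],D=i["D"],T=T)
cv2.imwrite("pics/wrist1.png",P[:,:,::-1])
C=cloud(P,d,i["intrinsics"],i["D"],T)
m=(C[...,2]>0.075)&(C[...,2]<0.115)&(abs(C[...,0]-.577)<.05)&(abs(C[...,1]+.314)<.05)
q=C[m];print(len(q),cv2.minAreaRect(q[:,:2].astype(np.float32)),q[:,2].max())
m=m&(C[...,2]>.092); q=C[m];print(len(q),cv2.minAreaRect(q[:,:2].astype(np.float32)),q[:,2].mean())
u,s_,vt=np.linalg.svd(q[:,:2]-q[:,:2].mean(0)); print("dir",np.degrees(np.arctan2(vt[0,1],vt[0,0]))%180)
```

```text
t 2.43 p [ 0.5717 -0.313   0.2282] yaw_y 56.22 z [-0.0234  0.0284 -0.9993] tilt 2.11 F [-0.2 -0.1 -0.5] w 0.0852 q [-0.559  0.266  1.041  0.012  1.869 -1.537]
646 ((0.5772266387939453, -0.31163302063941956), (0.009499146603047848, 0.04389495402574539), 56.05923080444336) 0.10137628116591574
601 ((0.5772448182106018, -0.3116588294506073), (0.009436012245714664, 0.043845951557159424), 56.19057846069336) 0.09822310101617085
dir 146.29236292724465
```

View pics/wrist1.png

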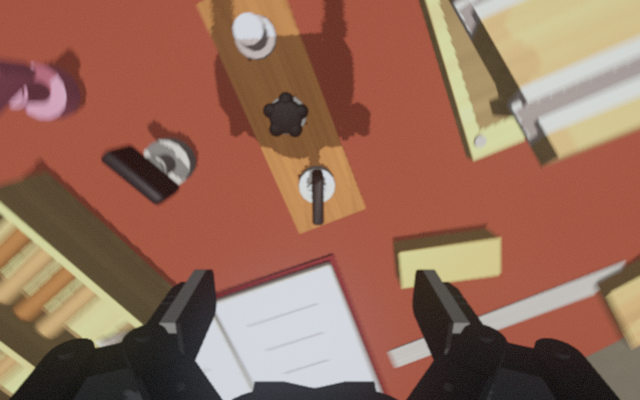

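```bash
python3 -c "
from h import *
go([.5772,-.3117,.069],56.2)"
```

```text
t 2.48 p [ 0.5716 -0.3129  0.228 ] yaw_y 56.57 z [-0.0233  0.029  -0.9993] tilt 2.13 F [ 0.6  0.2 -0.9] w 0.0852 q [-0.559  0.266  1.041  0.013  1.869 -1.543]
shift units [-0.0482  0.0111  0.7939] norm rows 3.815244687587158
twist units total 0.0032
```

Request:
{"op": "step_arm", "data": {"targets": [{"translation": [-0.012,0.003,0.16],"twist": 0.003},{"translation": [-0.012,0.003,0.16],"twist": 0},{"translation": [-0.012,0.003,0.16],"twist": 0},{"translation": [-0.012,0.003,0.16],"twist": 0},{"translation": [0,0,0.04],"twist": 0}], "jaw": 0}}

```text
time: 2.9
tool_pos: [0.5795, -0.3135, 0.0908]
tool_rot: [-0.012, 0.296, 0.955, 0.009]
contact_force: [-1.2, -0.1, -1.8]
gripper_width: 0.0431
```

```bash
python3 -c "
from h import *
go([.5772,-.3117,.069],56.2)"
```

```text
t 2.9 p [ 0.5795 -0.3135  0.0908] yaw_y 55.61 z [-0.0166  0.0243 -0.9996] tilt 1.69 F [-1.2 -0.1 -1.8] w 0.0431 q [-0.554  0.289  1.257  0.012  1.623 -1.524]
shift units [ 0.0116 -0.0005  0.1095] norm rows 0.5282578438293815
twist units total -0.0052
```

Request:
{"op": "step_arm", "data": {"targets": [{"translation": [0.01,0,0.06],"twist": -0.003},{"translation": [0,0,0.028],"twist": 0},{"translation": [0,0,-0.004],"twist": 0}]}}

```text
time: 3.15
tool_pos: [0.575, -0.3115, 0.0698]
tool_rot: [-0.015, 0.296, 0.955, 0.01]
contact_force: [0.0, -0.5, 0.3]
gripper_width: 0.0426
```

```bash
python3 -c "
from h import *
go([.5772,-.3117,.069],56.2)"
```

```text
t 3.15 p [ 0.575  -0.3115  0.0698] yaw_y 55.6 z [-0.0234  0.0282 -0.9993] tilt 2.1 F [ 0.  -0.5  0.3] w 0.0426 q [-0.555  0.292  1.291  0.012  1.593 -1.525]
shift units [-0.01    0.0053  0.0039] norm rows 0.05759866441184171
twist units total -0.0052
```

Request:
{"op": "step_arm", "data": {"targets": [{"translation": [-0.008,0.004,-0.004],"twist": 0},{"translation": [0,0,-0.004],"twist": 0},{"translation": [0,0,-0.004],"twist": 0},{"translation": [0,0,-0.004],"twist": 0}], "jaw": -1, "squeeze": 60}}

```text
time: 3.48
tool_pos: [0.5783, -0.3134, 0.0784]
tool_rot: [-0.013, 0.297, 0.955, 0.009]
contact_force: [-0.0, -0.2, -2.7]
gripper_width: 0.0087
```

```bash
python3 -c "
from h import *
show()"
```

```text
t 3.48 p [ 0.5783 -0.3134  0.0784] yaw_y 55.43 z [-0.0185  0.025  -0.9995] tilt 1.78 F [-0.  -0.2 -2.7] w 0.0087 q [-0.554  0.293  1.274  0.012  1.603 -1.522]
```

Request:
{"op": "step_arm", "data": {"targets": [{"translation": [0,0,-0.15],"twist": 0},{"translation": [0,0,-0.2],"twist": 0},{"translation": [0,0,-0.2],"twist": 0},{"translation": [0,0,-0.1],"twist": 0}]}}

```text
time: 3.82
tool_pos: [0.5781, -0.3151, 0.2054]
tool_rot: [-0.02, 0.297, 0.955, 0.011]
contact_force: [-0.0, -0.4, -1.0]
gripper_width: 0.0091
```

```bash
cat >> h.py <<'E'
def wrist(n):
    s,p,R=show()
    P,d=optics.read_camera("wrist"); i=optics.camera_info("wrist")
    T=np.eye(4);T[:3,:3]=R;T[:3,3]=p;T=T@i["tool_from_camera"]
    np.savez(n+".npz",p=P,d=d,K=i["intrinsics"],D=i["D"],T=T)
    cv2.imwrite(f"pics/{n}.png",P[:,:,::-1])
    return P,d,i["intrinsics"],i["D"],T
E
python3 - <<'E'
from h import *
wrist("wrist2")
E
```

```text
t 3.82 p [ 0.5781 -0.3151  0.2054] yaw_y 55.39 z [-0.0309  0.0327 -0.999 ] tilt 2.58 F [-0.  -0.4 -1. ] w 0.0091 q [-0.557  0.289  1.055  0.012  1.842 -1.521]
```

View pics/wrist2.png

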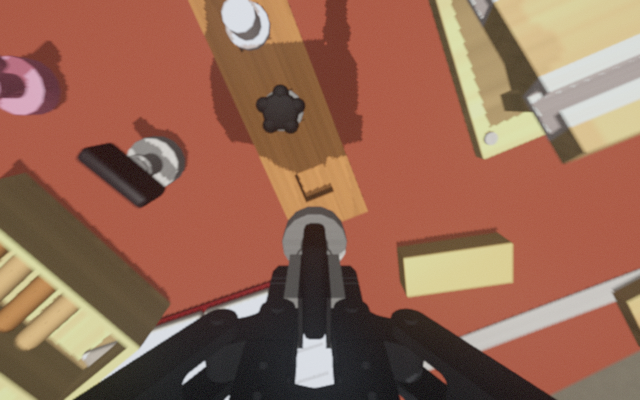

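Run:
```python
from h import *
rng=np.random.default_rng(0)
Q=[]
for n in ["top0.npz","scene0.npz"]:
    P,d,K,D,T=load(n); C=cloud(P,d,K,D,T)
    m=(C[...,0]>.48)&(C[...,0]<.72)&(C[...,1]>-.14)&(C[...,1]<.05)&(C[...,2]>.04)&(C[...,2]<.17)
    q=C[m]; best=None
    for _ in range(3000):
        a,b,c=q[rng.choice(len(q),3,False)]; nn=np.cross(b-a,c-a); L=np.linalg.norm(nn)
        if L<1e-5: continue
        nn/=L; k=(abs((q-a)@nn)<.003)
        if best is None or k.sum()>best.sum(): best=k
    g=q[best]; c=g.mean(0); nn=np.linalg.svd(g-c)[2][2]; nn*=np.sign(nn[2])
    print(n,best.sum(),len(q),"c",c,"tilt",np.degrees(np.arccos(nn[2])),"upyaw",np.degrees(np.arctan2(-nn[1],-nn[0])))
    Q.append(g)
    # orthophoto check: board rect
    pp=P.astype(int)
    # blank end etc
P,d,K,D,T=load("top0.npz")
# baseboard corners from top image: yellow mask
hsv=cv2.cvtColor(P,cv2.COLOR_RGB2HSV)
m=cv2.inRange(hsv,(18,50,110),(40,255,255)); m[:135]=0;m[235:]=0;m[:,:175]=0;m[:,335:]=0
cv2.imwrite("pics/m.png",m)
pts=np.argwhere(m>0)[:,::-1]; h=cv2.convexHull(pts.astype(np.int32)); print(cv2.approxPolyDP(h,3,True).reshape(-1,2))
```

```text
top0.npz 2598 4311 c [ 0.57752871 -0.04229602  0.10002737] tilt 27.777442554129863 upyaw -11.437974803495283
scene0.npz 2089 3688 c [ 0.58470776 -0.04585034  0.10082902] tilt 27.50709757034385 upyaw -11.204931593999568
[[327 161]
 [320 228]
 [183 213]
 [178 201]
 [186 141]
 [323 155]]
```

Request:
{"op": "step_arm", "data": {"targets": [{"translation": [0,0,-0.1],"twist": 0.06},{"translation": [0,0,-0.1],"twist": 0.06},{"translation": [0,0,-0.1],"twist": 0.06},{"translation": [0,0,-0.1],"twist": 0.06},{"translation": [0,0,-0.05],"twist": 0.06}]}}

```text
time: 4.28
tool_pos: [0.5811, -0.3183, 0.302]
tool_rot: [-0.019, 0.575, 0.818, 0.005]
contact_force: [-0.3, -1.0, -2.4]
gripper_width: 0.0088
```

Request:
{"op": "step_arm", "data": {"targets": [{"translation": [0,0,0],"twist": 0.06},{"translation": [0,0,0],"twist": 0.06},{"translation": [0,0,0],"twist": 0.06},{"translation": [0,0,0],"twist": 0.06},{"translation": [0,0,0],"twist": 0.05}]}}

```text
time: 4.7
tool_pos: [0.5822, -0.3189, 0.3061]
tool_rot: [-0.016, 0.793, 0.609, -0.0]
contact_force: [-0.1, -0.3, -2.3]
gripper_width: 0.0086
```

```bash
python3 -c "
from h import *
go([.70,-.14,.28],-11.3)"
```

```text
t 4.7 p [ 0.5822 -0.3189  0.3061] yaw_y -14.89 z [-0.0199  0.0256 -0.9995] tilt 1.86 F [-0.1 -0.3 -2.3] w 0.0086 q [-0.558  0.337  0.816  0.012  2.019 -0.293]
shift units [1.0133 0.3424 0.1416] norm rows 5.174495039790708
twist units total -0.0314
```

Request:
{"op": "step_arm", "data": {"targets": [{"translation": [0.195,0.066,0],"twist": -0.03},{"translation": [0.195,0.066,0],"twist": 0},{"translation": [0.195,0.066,0],"twist": 0},{"translation": [0.195,0.066,0],"twist": 0},{"translation": [0.1,0.1,0],"twist": 0}]}}

```text
time: 5.12
tool_pos: [0.6914, -0.165, 0.3066]
tool_rot: [-0.016, 0.78, 0.625, -0.001]
contact_force: [-0.7, -0.8, -1.7]
gripper_width: 0.0085
```

```bash
python3 -c "
from h import *
go([.80,-.16,.28],-11.3)"
```

```text
t 5.12 p [ 0.6914 -0.165   0.3066] yaw_y -12.54 z [-0.021   0.0236 -0.9995] tilt 1.81 F [-0.7 -0.8 -1.7] w 0.0085 q [-0.29   0.49   0.62   0.019  2.058 -0.062]
shift units [0.1401 0.528  0.1223] norm rows 2.6847374344078077
twist units total -0.0108
```

Request:
{"op": "step_arm", "data": {"targets": [{"translation": [0.05,0.2,0],"twist": 0},{"translation": [0.05,0.2,0],"twist": 0},{"translation": [0,0.2,0],"twist": 0}]}}

```text
time: 5.37
tool_pos: [0.7749, -0.1614, 0.2935]
tool_rot: [-0.01, 0.778, 0.628, 0.004]
contact_force: [35.6, -10.2, 33.3]
gripper_width: 0.0088
```

```bash
python3 -c "
from h import *
show()"
```

```text
t 5.37 p [ 0.7749 -0.1614  0.2935] yaw_y -12.15 z [-0.006   0.0218 -0.9997] tilt 1.29 F [ 35.6 -10.2  33.3] w 0.0088 q [-0.257  0.825  0.168  0.023  2.16  -0.032]
```

Request:
{"op": "step_arm", "data": {"targets": [{"translation": [0,-0.005,0],"twist": 0}]}}

```text
time: 5.45
tool_pos: [0.7753, -0.1603, 0.276]
tool_rot: [-0.02, 0.778, 0.629, -0.003]
contact_force: [0.4, 0.5, -9.3]
gripper_width: 0.0085
```

```bash
python3 -c "
from h import *
show(); print(r.get_state()['q'],r.get_state()['dq'])"
```

```text
t 5.45 p [ 0.7753 -0.1603  0.276 ] yaw_y -12.08 z [-0.029   0.0278 -0.9992] tilt 2.3 F [ 0.4  0.5 -9.3] w 0.0085 q [-0.255  0.832  0.19   0.024  2.154 -0.032]
[-0.25525479  0.83213394  0.19040711  0.02350575  2.1540427  -0.03153331] [ 0.02073176 -0.11652176  0.10785472  0.00042847 -0.03395271  0.00119211]
```

Request:
{"op": "step_arm", "data": {"targets": [{"translation": [0,0.03,0],"twist": 0},{"translation": [0,0.03,0],"twist": 0}]}}

```text
time: 5.62
tool_pos: [0.7816, -0.1606, 0.2662]
tool_rot: [-0.021, 0.777, 0.629, -0.003]
contact_force: [0.4, 0.5, -3.7]
gripper_width: 0.0086
```

```bash
python3 -c "
from h import *
show()"
```

```text
t 5.62 p [ 0.7816 -0.1606  0.2662] yaw_y -12.02 z [-0.0318  0.0288 -0.9991] tilt 2.46 F [ 0.4  0.5 -3.7] w 0.0086 q [-0.254  0.856  0.172  0.024  2.151 -0.031]
```

Request:
{"op": "step_arm", "data": {"targets": [{"translation": [0,0.04,0],"twist": 0},{"translation": [0,0.04,0],"twist": 0}]}}

```text
time: 5.78
tool_pos: [0.7882, -0.1622, 0.2617]
tool_rot: [-0.016, 0.777, 0.629, 0.001]
contact_force: [0.8, 0.0, -2.5]
gripper_width: 0.0088
```

```bash
python3 -c "
from h import *
show()"
```

```text
t 5.78 p [ 0.7882 -0.1622  0.2617] yaw_y -12.05 z [-0.0198  0.0262 -0.9995] tilt 1.88 F [ 0.8  0.  -2.5] w 0.0088 q [-0.254  0.863  0.17   0.024  2.134 -0.031]
```

Request:
{"op": "step_arm", "data": {"targets": [{"translation": [0,0.1,-0.03],"twist": 0},{"translation": [0,0.1,-0.03],"twist": 0}]}}

```text
time: 5.95
tool_pos: [0.7999, -0.1655, 0.2608]
tool_rot: [-0.003, 0.778, 0.628, 0.011]
contact_force: [0.5, -0.6, -1.9]
gripper_width: 0.0086
```

```bash
python3 -c "
from h import *
show(); print(r.get_state()['q'][2])"
```

```text
t 5.95 p [ 0.7999 -0.1655  0.2608] yaw_y -12.12 z [ 0.0134  0.019  -0.9997] tilt 1.33 F [ 0.5 -0.6 -1.9] w 0.0086 q [-0.255  0.865  0.169  0.025  2.099 -0.03 ]
0.16920168152728843
```

Request:
{"op": "step_arm", "data": {"targets": [{"translation": [0,0.15,0],"twist": 0},{"translation": [0,0.15,0],"twist": 0},{"translation": [0,0.15,0],"twist": 0},{"translation": [0,0.15,0],"twist": 0}]}}

```text
time: 6.28
tool_pos: [0.8442, -0.1762, 0.2355]
tool_rot: [0.033, 0.777, 0.627, 0.04]
contact_force: [-0.5, -1.0, -1.4]
gripper_width: 0.0087
```

```bash
python3 -c "
from h import *
show(); print(r.get_state()['q'][2])"
```

```text
t 6.28 p [ 0.8442 -0.1762  0.2355] yaw_y -12.3 z [ 1.036e-01 -6.000e-04 -9.946e-01] tilt 5.94 F [-0.5 -1.  -1.4] w 0.0087 q [-0.255  0.897  0.169  0.028  1.974 -0.029]
0.16947584906170476
```

Request:
{"op": "step_arm", "data": {"targets": [{"translation": [0,0.18,-0.1],"twist": 0},{"translation": [0,0.18,-0.1],"twist": 0},{"translation": [0,0.18,-0.1],"twist": 0},{"translation": [0,0.18,-0.1],"twist": 0},{"translation": [0,0.18,-0.1],"twist": 0}]}}

```text
time: 6.7
tool_pos: [0.8674, -0.1845, 0.2902]
tool_rot: [0.089, 0.773, 0.622, 0.086]
contact_force: [-0.2, -0.9, -2.0]
gripper_width: 0.0088
```

```bash
python3 -c "
from h import *
show(); print(r.get_state()['q'][2])"
```

```text
t 6.7 p [ 0.8674 -0.1845  0.2902] yaw_y -12.55 z [ 0.2449 -0.0309 -0.9691] tilt 14.29 F [-0.2 -0.9 -2. ] w 0.0088 q [-0.261  0.841  0.169  0.035  1.884 -0.03 ]
0.16904448329681554
```

Request:
{"op": "step_arm", "data": {"targets": [{"translation": [0,0.18,-0.04],"twist": 0},{"translation": [0,0.18,-0.04],"twist": 0},{"translation": [0,0.18,-0.04],"twist": 0},{"translation": [0,0.18,-0.04],"twist": 0},{"translation": [0,0.18,-0.04],"twist": 0}]}}

```text
time: 7.12
tool_pos: [0.9031, -0.194, 0.3293]
tool_rot: [0.149, 0.764, 0.613, 0.134]
contact_force: [0.3, -0.5, -2.9]
gripper_width: 0.0087
```

```bash
python3 -c "
from h import *
show(); print(r.get_state()['q'][2])"
```

```text
t 7.12 p [ 0.9031 -0.194   0.3293] yaw_y -12.75 z [ 0.3884 -0.063  -0.9193] tilt 23.17 F [ 0.3 -0.5 -2.9] w 0.0087 q [-0.263  0.813  0.169  0.041  1.756 -0.03 ]
0.16926895293595207
```

Request:
{"op": "step_arm", "data": {"targets": [{"translation": [0,0.18,-0.04],"twist": 0},{"translation": [0,0.18,-0.04],"twist": 0},{"translation": [0,0.18,-0.04],"twist": 0}]}}

```text
time: 7.37
tool_pos: [0.9202, -0.1988, 0.3565]
tool_rot: [0.182, 0.757, 0.607, 0.161]
contact_force: [-0.5, -0.5, -3.2]
gripper_width: 0.0087
```

Request:
{"op": "step_arm", "data": {"targets": [{"translation": [0,-0.1,0],"twist": 0},{"translation": [0,-0.18,0.0],"twist": 0},{"translation": [0,-0.18,0.0],"twist": 0}]}}

```text
time: 7.62
tool_pos: [0.8635, -0.1864, 0.3217]
tool_rot: [0.186, 0.756, 0.606, 0.164]
contact_force: [0.3, 0.7, -1.0]
gripper_width: 0.0087
```

```bash
python3 -c "
from h import *
show(); print(r.get_state()['q'][2])"
```

```text
t 7.62 p [ 0.8635 -0.1864  0.3217] yaw_y -12.91 z [ 0.4736 -0.0822 -0.8769] tilt 28.73 F [ 0.3  0.7 -1. ] w 0.0087 q [-0.269  0.466  0.701  0.047  1.475 -0.043]
0.7011621404249927
```

```bash
python3 -c "
from h import *
go([.45,-.03,.236],-11.5)"
```

```text
t 7.62 p [ 0.8635 -0.1864  0.3217] yaw_y -12.91 z [ 0.4736 -0.0822 -0.8769] tilt 28.73 F [ 0.3  0.7 -1. ] w 0.0087 q [-0.269  0.466  0.701  0.047  1.475 -0.043]
shift units [ 0.3176 -2.1268 -0.6676] norm rows 10.799093597917297
twist units total -0.0123
```

Request:
{"op": "step_arm", "data": {"targets": [{"translation": [0.03,-0.19,-0.06],"twist": -0.01},{"translation": [0.03,-0.19,-0.06],"twist": 0},{"translation": [0.03,-0.19,-0.06],"twist": 0},{"translation": [0.03,-0.19,-0.06],"twist": 0},{"translation": [0.03,-0.19,-0.06],"twist": 0}]}}

```text
time: 8.03
tool_pos: [0.6733, -0.1181, 0.2764]
tool_rot: [0.188, 0.75, 0.613, 0.162]
contact_force: [-0.3, 0.1, -1.8]
gripper_width: 0.0086
```

Request:
{"op": "step_arm", "data": {"targets": [{"translation": [0.03,-0.19,-0.06],"twist": 0},{"translation": [0.03,-0.19,-0.06],"twist": 0},{"translation": [0.03,-0.19,-0.06],"twist": 0},{"translation": [0.03,-0.19,-0.06],"twist": 0}]}}

```text
time: 8.37
tool_pos: [0.5198, -0.062, 0.2455]
tool_rot: [0.191, 0.75, 0.612, 0.165]
contact_force: [-0.4, 0.3, -0.8]
gripper_width: 0.0087
```

```bash
python3 -c "
from h import *
go([.45,-.03,.236],-11.5)"
```

```text
t 8.37 p [ 0.5198 -0.062   0.2455] yaw_y -11.79 z [ 0.4809 -0.0848 -0.8726] tilt 29.23 F [-0.4  0.3 -0.8] w 0.0087 q [-0.188 -0.586  1.852  0.007  1.365  0.014]
shift units [ 0.0873 -0.3499 -0.1402] norm rows 1.8555327026800033
twist units total -0.0025
```

Run:
```python
from h import *
wrist("wrist3")
P,d=optics.read_camera("scene"); i=optics.camera_info("scene")
np.savez("scene3.npz",p=P,d=d,K=i["intrinsics"],D=i["D"],T=i["T"])
cv2.imwrite("pics/scene3.png",cv2.resize(P[80:300,170:490,::-1],None,fx=2.4,fy=2.4))
```

```text
t 8.37 p [ 0.5198 -0.062   0.2455] yaw_y -11.79 z [ 0.4809 -0.0848 -0.8726] tilt 29.23 F [-0.4  0.3 -0.8] w 0.0087 q [-0.188 -0.586  1.852  0.007  1.365  0.014]
```

View pics/wrist3.png

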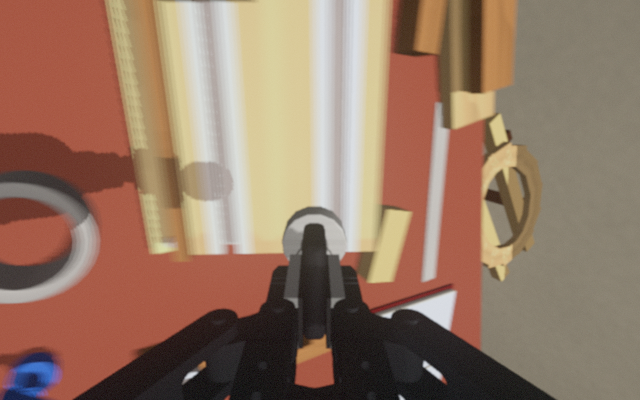

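View pics/scene3.png

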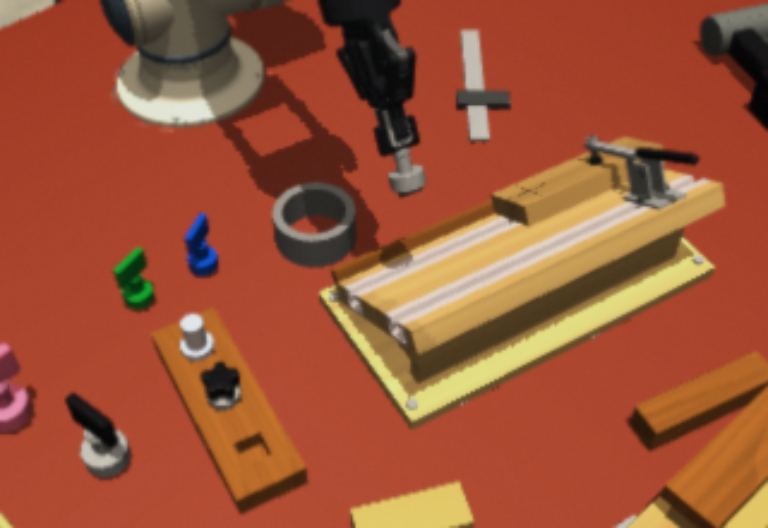

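Request:
{"op": "step_arm", "data": {"targets": [{"translation": [0.04,-0.17,-0.07],"twist": 0},{"translation": [0.04,-0.15,-0.04],"twist": 0},{"translation": [0,0,0],"twist": 0},{"translation": [0,0,0],"twist": 0}]}}

```text
time: 8.8
tool_pos: [0.4536, -0.0311, 0.2281]
tool_rot: [0.189, 0.75, 0.613, 0.164]
contact_force: [-0.3, 0.0, -2.2]
gripper_width: 0.0082
```

Run:
```python
from h import *
wrist("wrist4")
```

```text
t 8.8 p [ 0.4536 -0.0311  0.2281] yaw_y -11.71 z [ 0.4779 -0.0826 -0.8745] tilt 29.01 F [-0.3  0.  -2.2] w 0.0082 q [-0.127 -0.8    2.005 -0.021  1.431  0.07 ]
```

View pics/wrist4.png

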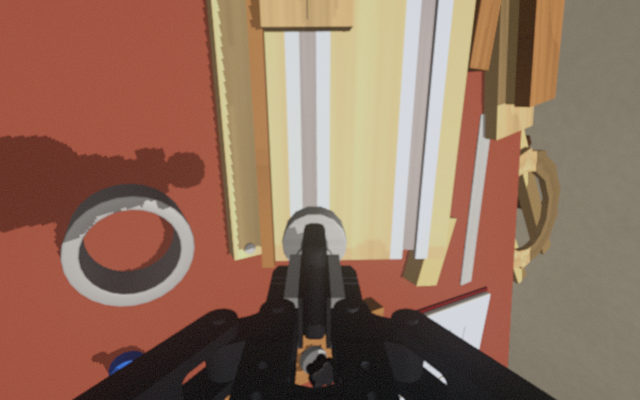

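Run:
```python
from h import *
P,d,K,D,T=load("wrist4.npz"); C=cloud(P,d,K,D,T)
i=optics.camera_info("wrist"); TC=i["tool_from_camera"]; TW=T@np.linalg.inv(TC)  # tool->world
# deck plane from patch between slots
q=C[40:220,340:385].reshape(-1,3); q=q[(q[:,2]>.05)&(q[:,2]<.2)]
c=q.mean(0)
for _ in range(4):
    nn=np.linalg.svd(q-c)[2][2]; nn*=np.sign(nn[2]); k=abs((q-c)@nn)<.003; q=q[k]; c=q.mean(0)
print("n",nn,"tilt",np.degrees(np.arccos(nn[2])),"upyaw",np.degrees(np.arctan2(-nn[1],-nn[0])),"rms",((q-c)@nn).std(),len(q))
R=TW[:3,:3]; p=TW[:3,3]
print("n in tool",R.T@nn)
S=P.astype(int); sat=S.max(2)-S.min(2); g=S.mean(2)
L=[]
for v in [45,60,80,100,120,140,160,180,195]:
    row=P[v,265:360].astype(int).mean(1); 
    if v in(60,120,180): print(v,row.astype(int))
```

```text
n [-0.45916529  0.09154736  0.88362114] tilt 27.917686921299627 upyaw -11.27564900186227 rms 0.0007276536939927951 8074
n in tool [ 0.01257537  0.01891327 -0.99974204]
60 [146 177 188 189 189 189 188 188 188 188 187 188 188 186 185 186 185 185
 186 192 205 214 215 216 216 215 216 215 216 214 216 215 215 213 195 174
 169 170 173 174 171 170 171 171 172 172 171 171 171 171 181 201 216 217
 216 217 217 216 216 217 215 217 217 215 211 202 189 186 187 187 187 186
 185 185 186 183 183 185 185 186 185 187 186 186 186 187 187 187 185 186
 188 188 191 191 193]
120 [129 119 115 149 179 189 190 187 189 190 188 188 188 189 188 186 186 187
 185 184 186 192 206 213 215 216 215 215 214 217 215 214 214 215 212 200
 179 168 166 168 167 170 171 171 170 172 169 169 168 168 172 193 210 215
 216 216 217 217 217 216 216 215 216 216 209 197 188 190 188 187 189 186
 186 187 186 187 186 187 187 187 187 186 188 188 186 187 189 188 188 190
 191 191 192 193 191]
180 [122 123 122 122 115 116 152 181 189 189 189 188 187 189 189 186 186 188
 186 186 184 183 185 193 206 213 214 214 215 214 215 215 214 215 215 213
 205 185 171 168 169 171 170 169 169 170 169 167 169 165 171 183 204 213
 216 216 216 217 217 217 216 215 215 215 206 195 189 189 190 189 187 188
 188 187 187 188 188 187 188 189 189 189 190 188 189 187 188 188 190 192
 192 192 192 192 194]
```

```bash
cat > m.py <<'E'
from h import *
def planehit(K,D,T,uv,c,n):
    R=rays(K,D,uv)@T[:3,:3].T; o=T[:3,3]; t=((c-o)@n)/(R@n); return o+R*t[:,None]
def analyse(f,rows,x0=265,x1=360,patch=(40,220,340,385),zr=(.05,.2)):
    P,d,K,D,T=load(f); C=cloud(P,d,K,D,T)
    TC=optics.camera_info("wrist")["tool_from_camera"]; TW=T@np.linalg.inv(TC); R=TW[:3,:3]; p=TW[:3,3]
    a,b,e,g=patch; q=C[a:b,e:g].reshape(-1,3); q=q[(q[:,2]>zr[0])&(q[:,2]<zr[1])]; c=q.mean(0)
    for _ in range(4):
        n=np.linalg.svd(q-c)[2][2]; n*=np.sign(n[2]); k=abs((q-c)@n)<.003; q=q[k]; c=q.mean(0)
    E=[[],[]]
    for v in rows:
        w=P[v].astype(float).mean(1)
        mid=None
        # darkest plateau flanked by white: search falling/rising crossing at 193
        f_=[u for u in range(x0,x1) if w[u]>=193>w[u+1] and w[u-3]>205]
        r_=[u for u in range(x0,x1) if w[u]<193<=w[u+1] and w[u+4]>205]
        for uf in f_:
            for ur in r_:
                if 8<ur-uf<30 and w[uf+3:ur-2].max()<185:
                    E[0].append((uf+(w[uf]-193)/(w[uf]-w[uf+1]),v)); E[1].append((ur+(193-w[ur])/(w[ur+1]-w[ur]),v))
    A=planehit(K,D,T,E[0],c,n); B=planehit(K,D,T,E[1],c,n)
    mid=(A+B)/2; m0=mid.mean(0); s=np.linalg.svd(mid-m0)[2][0]; s*=np.sign(s[1])
    up=np.cross(s,n)
    print("rows",len(mid),"mouth width",abs((B-A)@up).round(4)*1e3,"slot yaw",np.degrees(np.arctan2(s[1],s[0])),"z slope",s[2],"line resid",np.abs((mid-m0)@up).max())
    print("tilt",np.degrees(np.arccos(n[2])),"upyaw",np.degrees(np.arctan2(-n[1],-n[0])),"z of line",m0[2])
    return dict(P=P,d=d,K=K,D=D,T=T,C=C,R=R,p=p,n=n,c=c,m0=m0,s=s,up=up)
E
python3 - <<'E'
from m import *
o=analyse("wrist4.npz",range(40,200,8)); globals().update(o)
print("slot pt",m0,"s",s)
# blank end: bottom edge row per column
for u in (270,290,310,330,345): print(u,P[15:40,u].astype(int).mean(1).astype(int), np.round(d[15:40:4,u],3))
# where the tool axis meets the deck, offset from slot line
zt=R[:,2]; t=((c-p)@n)/(zt@n); h=p+zt*t; print("axis hit",h,"dist",t,"offset upslope",(h-m0)@up)
print("s in tool",R.T@s,"n in tool",R.T@n)
cv2.imwrite("pics/w4c.png",cv2.resize(P[170:400,230:400,::-1],None,fx=3,fy=2.6))
E
```

```text
rows 20 mouth width [14.1 14.  13.9 13.9 13.9 13.9 14.  13.9 13.9 13.9 14.  13.9 13.9 13.9
 13.9 14.  13.9 14.  13.9 14.1] slot yaw 78.87842319995576 z slope -0.0014248476200352635 line resid 8.761329481443803e-05
tilt 27.917686921299627 upyaw -11.27564900186227 z of line 0.0758373296595745
slot pt [0.54202202 0.00954571 0.07583733] s [ 0.1928913   0.9812191  -0.00142485]
270 [165 166 167 166 166 166 168 166 165 168 164 142 102  73  68  76 118 165
 186 188 187 189 187 187 188] [0.26  0.261 0.261 0.266 0.285 0.287 0.288]
290 [169 170 168 171 169 169 168 169 170 170 163 141  98  72  65  88 146 195
 213 215 215 215 215 215 215] [0.261 0.262 0.262 0.267 0.287 0.287 0.288]
310 [155 155 155 157 156 155 155 154 154 156 151 126  86  66  63  76 117 157
 168 170 170 171 170 169 171] [0.26  0.26  0.261 0.268 0.307 0.308 0.308]
330 [163 164 165 165 166 164 165 164 165 165 159 128  84  65  69  99 157 190
 200 202 201 201 202 203 202] [0.261 0.261 0.261 0.269 0.288 0.288 0.29 ]
345 [174 172 172 172 175 174 172 173 173 173 166 133  87  66  67  87 136 170
 184 185 183 184 185 184 185] [0.261 0.262 0.261 0.269 0.287 0.286 0.289]
axis hit [ 0.53555269 -0.04527002  0.07815478] dist 0.17148320899117878 offset upslope 0.004782194582817948
s in tool [ 0.9998759  -0.00972559  0.01239306] n in tool [ 0.01257537  0.01891327 -0.99974204]
```

View pics/w4c.png

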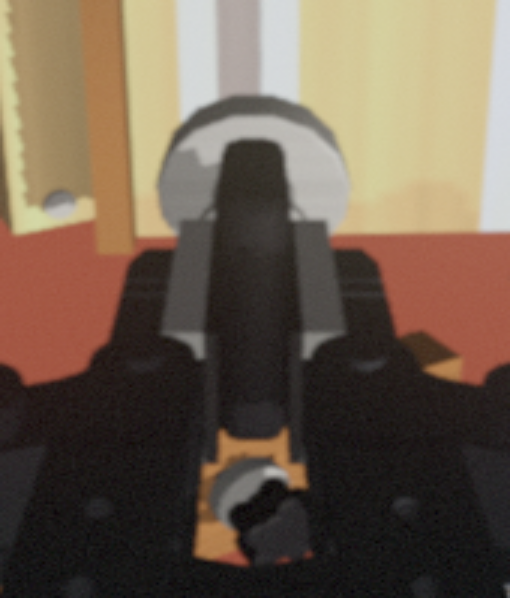

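Run:
```python
from m import *
o=analyse("wrist4.npz",range(40,200,8)); globals().update(o)
Ct=(C-p)@R   # tool coords
hsv=None
m=np.zeros((400,640),bool); m[200:265,280:350]=1
q=Ct[m]; col=P[m].astype(int)
k=(np.linalg.norm(q,axis=1)<.08); q=q[k];col=col[k]
g=(col.mean(1)>125); f=q[g]; 
print("foot top pts",g.sum(),f.min(0),f.max(0),np.median(f,0))
A=np.c_[f[:,:2],np.ones(len(f))]; 
for _ in range(4):
    co=np.linalg.lstsq(A,f[:,2],rcond=None)[0]; k=abs(f[:,2]-A@co)<.0015; f=f[k];A=A[k]
print("plane",co,len(f))
# side pts
s_=q[(col.mean(1)<110)&(q[:,2]>.02)]; print("dark low",len(s_),s_.min(0),s_.max(0))
# foot outline: nearest-to-camera object depth<... mask connected
dm=(np.linalg.norm(Ct,axis=2)<.075)&(Ct[...,2]>.015); ys,xs=np.where(dm); print(ys.min(),ys.max(),xs.min(),xs.max())
E_=[]
for u in (290,300,310,315,320,330,340):
    col=np.where(dm[:,u])[0]; print(u,col.min(),Ct[col.min():col.min()+20:2,u].round(4).tolist()[0:6])
# blank end
uv=[(u,30.8) for u in (270,290,310,330,345)]; b=planehit(K,D,T,uv,c,n); print("blank end s",(b-m0)@s,"up",(b-m0)@up, "slot z",b[:,2])
t=((c-p)@n)/(R[:,2]@n); h=p+R[:,2]*t; print("axis s",(h-m0)@s)
# deck near end
uv=[(290,258),(345,258)]; print("deck end s",(planehit(K,D,T,uv,c,n)-m0)@s)
```

```text
rows 20 mouth width [14.1 14.  13.9 13.9 13.9 13.9 14.  13.9 13.9 13.9 14.  13.9 13.9 13.9
 13.9 14.  13.9 14.  13.9 14.1] slot yaw 78.87842319995576 z slope -0.0014248476200352635 line resid 8.761329481443803e-05
tilt 27.917686921299627 upyaw -11.27564900186227 z of line 0.0758373296595745
foot top pts 1473 [-0.00967306 -0.01767499 -0.00828747] [0.02218891 0.0179136  0.04440188] [0.00638521 0.00532603 0.02891925]
plane [0.03151392 0.00084967 0.02872364] 1287
dark low 309 [-0.00999801 -0.01633064  0.02059045] [0.01759769 0.01008753 0.04434689]
207 261 282 346
290 218 [[0.0095, -0.014, 0.0437], [0.0104, -0.0136, 0.0384], [0.0106, -0.0134, 0.0348], [0.011, -0.0131, 0.0308], [0.0106, -0.013, 0.0292], [0.0093, -0.013, 0.0293]]
300 210 [[0.0144, -0.0081, 0.0439], [0.0151, -0.0079, 0.0386], [0.0148, -0.0078, 0.0361], [0.0154, -0.0076, 0.0317], [0.0148, -0.0076, 0.0303], [0.0139, -0.0076, 0.0295]]
310 207 [[0.0168, -0.0023, 0.0423], [0.0172, -0.0023, 0.0379], [0.0168, -0.0023, 0.0356], [0.0172, -0.0022, 0.0315], [0.0174, -0.0022, 0.0278], [0.0155, -0.0022, 0.03]]
315 207 [[0.0161, 0.0005, 0
[... 184 characters left out ...]
3, 0.0378], [0.0169, 0.0033, 0.0353], [0.0167, 0.0032, 0.0329], [0.0167, 0.0032, 0.0297], [0.0157, 0.0032, 0.0293]]
330 210 [[0.0142, 0.0092, 0.0444], [0.0144, 0.009, 0.0406], [0.0145, 0.0089, 0.037], [0.0153, 0.0086, 0.0319], [0.0152, 0.0085, 0.0292], [0.0136, 0.0086, 0.0303]]
340 219 [[0.0089, 0.0151, 0.0438], [0.0093, 0.0148, 0.0395], [0.01, 0.0144, 0.0348], [0.0106, 0.0141, 0.0304], [0.01, 0.014, 0.0291], [0.0088, 0.014, 0.0291]]
blank end s [0.0702827  0.07018388 0.07008146 0.06997543 0.06989355] up [-0.03048621 -0.01399655  0.00252654  0.01908203  0.03151929] slot z [0.06146353 0.06918414 0.0769204  0.08467184 0.09049509]
axis s -0.05503742295844109
deck end s [-0.13802385 -0.13906171]
```

```bash
cat > slot.py <<'E'
from h import *
m0=np.array([0.54202202,0.00954571,0.07583733]); s=np.array([0.1928913,0.9812191,-0.00142485]); n=np.array([-0.45916529,0.09154736,0.88362114]); up=np.cross(s,n)
so=np.array([-.0008,.0004,.0448])
def rel(ss,uu,hh,yaw=None):
    st,p,R=show(); o=p+R@so; e=o-m0
    print("stop now s,up,h mm",np.round([e@s*1e3,e@up*1e3,e@n*1e3],2))
    d=R.T@(m0+s*ss+up*uu+n*hh-o); print("shift units",np.round(d/.2,4),"rows",np.linalg.norm(d)/.0417)
    js=R.T@s; print("yaw err of tool x vs slot deg",np.degrees(np.arctan2(js[1],js[0])),"twist units",np.arctan2(js[1],js[0])/2)
E
python3 -c "
from slot import *
rel(-.05,0,.02)"
```

```text
t 8.85 p [ 0.4537 -0.0312  0.2281] yaw_y -11.73 z [ 0.4772 -0.0824 -0.8749] tilt 28.97 F [ 0.7 -0.3 -2.6] w 0.0083 q [-0.128 -0.799  2.004 -0.021  1.431  0.07 ]
stop now s,up,h mm [-57.46   2.79 126.63]
shift units [ 0.0304 -0.024   0.5332] rows 2.564139601576451
yaw err of tool x vs slot deg -0.5728690217510218 twist units -0.004999225306117171
```

Request:
{"op": "step_arm", "data": {"targets": [{"translation": [0.01,-0.008,0.15],"twist": -0.005},{"translation": [0.01,-0.008,0.16],"twist": 0},{"translation": [0.01,-0.008,0.15],"twist": 0},{"translation": [0,0,0.03],"twist": 0},{"translation": [0,0,0],"twist": 0}]}}

```text
time: 9.27
tool_pos: [0.5051, -0.0348, 0.1469]
tool_rot: [0.196, 0.745, 0.615, 0.168]
contact_force: [-0.8, 0.9, -2.4]
gripper_width: 0.0086
```

```bash
python3 -c "
from slot import *
rel(-.05,0,.01)"
```

```text
t 9.27 p [ 0.5051 -0.0348  0.1469] yaw_y -11.16 z [ 0.4915 -0.0853 -0.8667] tilt 29.92 F [-0.8  0.9 -2.4] w 0.0086 q [-0.118 -0.668  2.08  -0.029  1.208  0.077]
stop now s,up,h mm [-50.94  10.75  30.97]
shift units [ 0.0033 -0.0574  0.103 ] rows 0.5656410792308566
yaw err of tool x vs slot deg -0.07801642719714573 twist units -0.000680821762616322
```

Request:
{"op": "step_arm", "data": {"targets": [{"translation": [0.003,-0.055,0.04],"twist": 0},{"translation": [0,0,0.015],"twist": 0},{"translation": [0,0,0],"twist": 0}]}}

```text
time: 9.52
tool_pos: [0.503, -0.0344, 0.1359]
tool_rot: [0.197, 0.745, 0.614, 0.169]
contact_force: [0.6, -0.3, -2.2]
gripper_width: 0.0085
```

```bash
python3 -c "
from slot import *
rel(-.05,0,.01); wrist('wrist5')"; cat > /dev/null
```

```text
t 9.52 p [ 0.503  -0.0344  0.1359] yaw_y -11.23 z [ 0.494  -0.0864 -0.8651] tilt 30.1 F [ 0.6 -0.3 -2.2] w 0.0085 q [-0.116 -0.678  2.106 -0.031  1.188  0.08 ]
stop now s,up,h mm [-50.95   3.84  22.16]
shift units [ 0.004  -0.0215  0.0601] rows 0.3065438512867571
yaw err of tool x vs slot deg -0.13586804766018132 twist units -0.0011856723899633709
t 9.52 p [ 0.503  -0.0344  0.1359] yaw_y -11.23 z [ 0.494  -0.0864 -0.8651] tilt 30.1 F [ 0.6 -0.3 -2.2] w 0.0085 q [-0.116 -0.678  2.106 -0.031  1.188  0.08 ]
```

View pics/wrist5.png

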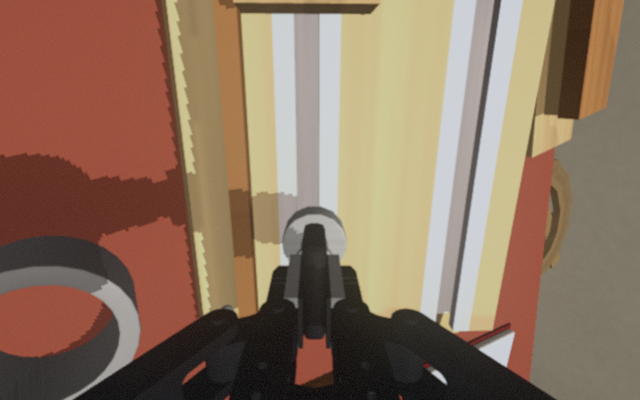

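Run:
```python
from m import *
o=analyse("wrist5.npz",range(30,195,8),patch=(20,200,350,430)); globals().update(o)
print("m0",m0.tolist(),"s",s.tolist(),"n",n.tolist())
w=P[0:24,300].astype(int).mean(1); print(w.astype(int)); w=P[0:24,330].astype(int).mean(1); print(w.astype(int))
uv=[(u,12.5) for u in (250,280,308,340,370)]; b=planehit(K,D,T,uv,c,n); print("blank end s",(b-m0)@s,"up",(b-m0)@up)
import slot
e=m0-slot.m0; print("shift of line vs old: up,h",e@slot.up,e@slot.n)
so=slot.so; x=p+R@so-m0; print("stop s,up,h",x@s,x@up,x@n)
print("n in tool",R.T@n)
```

```text
rows 21 mouth width [14.5 14.5 14.5 14.5 14.5 14.6 14.5 14.6 14.6 14.6 14.6 14.6 14.6 14.6
 14.7 14.7 14.6 14.6 14.7 14.7 14.8] slot yaw 78.88089577524303 z slope -0.0023754035917255287 line resid 7.49513310358338e-05
tilt 27.935590039469687 upyaw -11.375769459207348 z of line 0.07591729222670833
m0 [0.5456804689010217, 0.02676881790197824, 0.07591729222670833] s [0.19284860574301071, 0.9812256482179585, -0.0023754035917255287] n [-0.4592752715674063, 0.09240403076380369, 0.8834747987493969]
[162 161 148 112  71  57  64  64  63  67  66  64  74 109 147 163 166 164
 164 165 166 166 165 166]
[154 154 146 115  71  56  57  61  60  57  63  58  67 123 183 205 208 208
 209 208 208 208 208 209]
blank end s [0.05239163 0.05247938 0.05255679 0.05263991 0.05271258] up [-0.03050666 -0.01428898  0.00093463  0.01843429  0.03493658]
shift of line vs old: up,h 0.000285598474547487 -3.2446377245623466e-05
stop s,up,h -0.06857856460166496 0.0035284107351356104 0.02213018794531564
n in tool [ 0.01267789  0.03766121 -0.99921014]
```

Request:
{"op": "step_arm", "data": {"targets": [{"translation": [0.004,-0.024,0.03],"twist": 0},{"translation": [0,-0.006,0.02],"twist": 0},{"translation": [0,0,0.005],"twist": 0}]}}

```text
time: 9.82
tool_pos: [0.5052, -0.034, 0.1279]
tool_rot: [0.2, 0.745, 0.613, 0.171]
contact_force: [-1.2, 0.4, -2.5]
gripper_width: 0.0087
```

```bash
sed -i 's/^m0=.*/m0=np.array([0.54568,0.026769,0.075917]); s=np.array([0.19285,0.981226,-0.002]); n=np.array([-0.45928,0.0921,0.88350]); up=np.cross(s,n)/' slot.py; python3 -c "
from slot import *
rel(-.068,0,.00)"
```

```text
t 9.82 p [ 0.5052 -0.034   0.1279] yaw_y -11.27 z [ 0.5    -0.0874 -0.8616] tilt 30.51 F [-1.2  0.4 -2.5] w 0.0087 q [-0.114 -0.676  2.121 -0.032  1.164  0.084]
stop now s,up,h mm [-67.73   2.    14.18]
shift units [-0.0022 -0.0131  0.0704] rows 0.34346270167922527
yaw err of tool x vs slot deg -0.1919843168325735 twist units -0.0016753792204601894
```

Request:
{"op": "step_arm", "data": {"targets": [{"translation": [-0.002,-0.02,0.03],"twist": 0},{"translation": [0,-0.008,0.025],"twist": 0},{"translation": [0,-0.004,0.02],"twist": 0}]}}

```text
time: 10.07
tool_pos: [0.5087, -0.0348, 0.1134]
tool_rot: [0.202, 0.744, 0.613, 0.173]
contact_force: [-0.4, -1.1, 3.9]
gripper_width: 0.0088
```

```bash
python3 -c "
from slot import *
rel(-.068,0,.00)"
```

```text
t 10.07 p [ 0.5087 -0.0348  0.1134] yaw_y -11.27 z [ 0.5047 -0.088  -0.8588] tilt 30.82 F [-0.4 -1.1  3.9] w 0.0088 q [-0.115 -0.665  2.143 -0.032  1.127  0.084]
stop now s,up,h mm [-67.83  -1.43  -0.29]
shift units [-0.0008  0.0072 -0.0011] rows 0.03512590447781343
yaw err of tool x vs slot deg -0.1918199543649564 twist units -0.001673944887346879
```

Request:
{"op": "step_arm", "data": {"targets": [{"translation": [0.1,0.005,-0.002],"twist": 0},{"translation": [0.1,0,-0.002],"twist": 0},{"translation": [0.1,0,-0.002],"twist": 0},{"translation": [0.06,0,-0.002],"twist": 0}]}}

```text
time: 10.4
tool_pos: [0.5234, 0.0333, 0.1158]
tool_rot: [0.205, 0.746, 0.61, 0.172]
contact_force: [0.6, 0.2, -2.4]
gripper_width: 0.0088
```

```bash
python3 -c "
from slot import *
rel(.0345,0,.00)"
```

```text
t 10.4 p [0.5234 0.0333 0.1158] yaw_y -11.61 z [ 0.5059 -0.0958 -0.8573] tilt 30.99 F [ 0.6  0.2 -2.4] w 0.0088 q [ 0.09  -0.593  2.095 -0.157  1.121  0.321]
stop now s,up,h mm [1.43 1.07 1.37]
shift units [ 0.1653 -0.0071  0.0074] rows 0.794215929633557
yaw err of tool x vs slot deg -0.47808382559673346 twist units -0.004172068428596671
```

Request:
{"op": "step_arm", "data": {"targets": [{"translation": [0.06,-0.005,0.004],"twist": -0.003},{"translation": [0.05,0,0.001],"twist": 0},{"translation": [0.02,0,0.001],"twist": 0}]}}

```text
time: 10.65
tool_pos: [0.529, 0.0608, 0.1149]
tool_rot: [0.206, 0.743, 0.613, 0.171]
contact_force: [-2.7, -3.1, 1.3]
gripper_width: 0.0086
```

```bash
python3 -c "
from slot import *
rel(.0345,0,.00); wrist('wrist6')
P,d=optics.read_camera('scene'); cv2.imwrite('pics/scene6.png',cv2.resize(P[100:260,290:490,::-1],None,fx=3.8,fy=3.6))"
```

```text
t 10.65 p [0.529  0.0608 0.1149] yaw_y -11.02 z [ 0.507  -0.0969 -0.8565] tilt 31.08 F [-2.7 -3.1  1.3] w 0.0086 q [ 0.165 -0.554  2.072 -0.201  1.117  0.399]
stop now s,up,h mm [29.54  0.88  0.52]
shift units [ 0.0248 -0.0045  0.0024] rows 0.12145696293188353
yaw err of tool x vs slot deg 0.025071966937787616 twist units 0.0002187941865077771
t 10.65 p [0.529  0.0608 0.1149] yaw_y -11.02 z [ 0.507  -0.0969 -0.8565] tilt 31.08 F [-2.7 -3.1  1.3] w 0.0086 q [ 0.165 -0.554  2.072 -0.201  1.117  0.399]
```

View pics/wrist6.png

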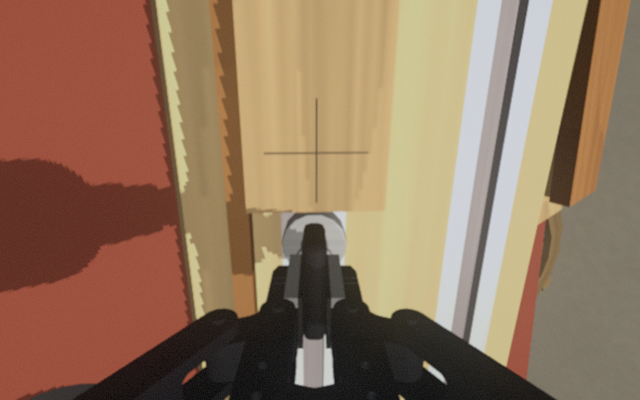

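View pics/scene6.png

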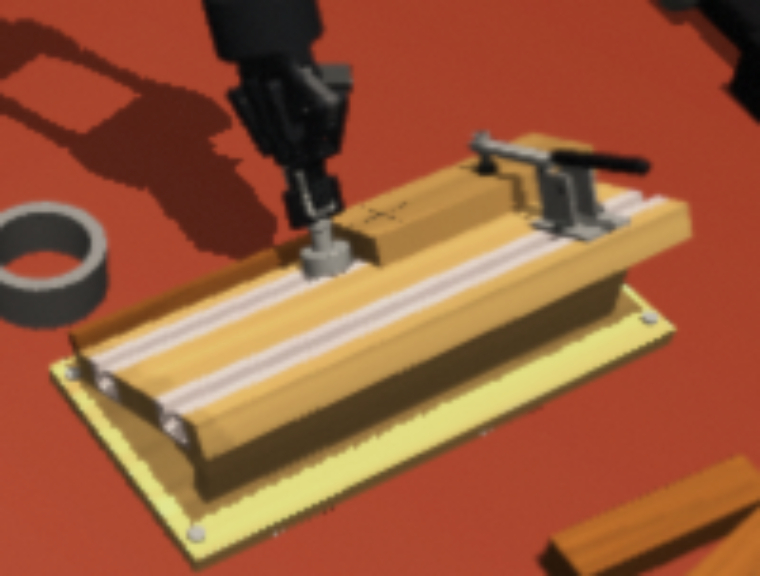

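Request:
{"op": "step_arm", "data": {"targets": [{"translation": [0.01,-0.003,0],"twist": 0},{"translation": [0.008,0,0],"twist": 0}]}}

```text
time: 10.92
tool_pos: [0.5293, 0.0637, 0.1151]
tool_rot: [0.206, 0.743, 0.613, 0.171]
contact_force: [-1.8, -2.2, 0.5]
gripper_width: 0.0085
```

```bash
python3 -c "
from slot import *
rel(.0345,0,.00); print('Fs',r.get_state()['contact_force']@s)"
```

```text
t 10.92 p [0.5293 0.0637 0.1151] yaw_y -11.06 z [ 0.5078 -0.0966 -0.8561] tilt 31.12 F [-1.8 -2.2  0.5] w 0.0085 q [ 0.173 -0.551  2.07  -0.204  1.117  0.407]
stop now s,up,h mm [32.43  0.83  0.86]
shift units [ 0.0103 -0.0044  0.0041] rows 0.05734657448001866
yaw err of tool x vs slot deg -0.006580368608231017 twist units -5.742454910425404e-05
Fs -2.539330026516639
```

Request:
{"op": "step_arm", "data": {"targets": [{"translation": [0.006,0,0],"twist": 0}]}}

```text
time: 11.0
tool_pos: [0.5295, 0.0641, 0.1151]
tool_rot: [0.207, 0.744, 0.612, 0.171]
contact_force: [-2.5, -1.8, 1.4]
gripper_width: 0.0086
```

Request:
{"op": "step_arm", "data": {"targets": [{"translation": [0.005,0,0],"twist": 0}]}}

```text
time: 11.08
tool_pos: [0.5295, 0.0644, 0.1151]
tool_rot: [0.207, 0.744, 0.612, 0.171]
contact_force: [-2.6, -2.3, 1.4]
gripper_width: 0.0087
```

```bash
python3 -c "
from slot import *
rel(.0345,0,.00); print('Fs',r.get_state()['contact_force']@s); wrist('wrist7')"
```

```text
t 11.08 p [0.5295 0.0644 0.1151] yaw_y -11.12 z [ 0.5071 -0.099  -0.8562] tilt 31.11 F [-2.6 -2.3  1.4] w 0.0087 q [ 0.176 -0.549  2.068 -0.209  1.118  0.414]
stop now s,up,h mm [33.03  0.84  0.77]
shift units [ 0.0073 -0.0044  0.0036] rows 0.044567202244929716
yaw err of tool x vs slot deg -0.063393487888906 twist units -0.0005532125439922795
Fs -2.7179594011240322
t 11.08 p [0.5295 0.0644 0.1151] yaw_y -11.12 z [ 0.5071 -0.099  -0.8562] tilt 31.11 F [-2.6 -2.3  1.4] w 0.0087 q [ 0.176 -0.549  2.068 -0.209  1.118  0.414]
```

```bash
python3 -c "
import cv2;a=cv2.imread('pics/wrist7.png');cv2.imwrite('pics/w7c.png',cv2.resize(a[170:290,230:400],None,fx=4.6,fy=4.6,interpolation=cv2.INTER_CUBIC))"
```

```text
(no output)
```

View pics/w7c.png

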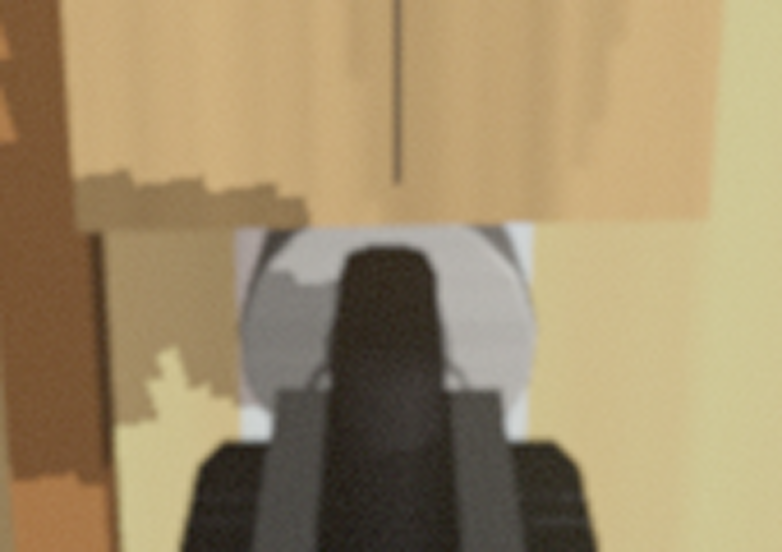

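Request:
{"op": "step_arm", "data": {"targets": [{"translation": [0.008,-0.002,0],"twist": 0},{"translation": [0.006,0,0],"twist": 0}]}}

```text
time: 11.3
tool_pos: [0.5297, 0.0655, 0.1151]
tool_rot: [0.208, 0.744, 0.611, 0.17]
contact_force: [-3.2, -6.0, 1.2]
gripper_width: 0.0088
```

Request:
{"op": "step_arm", "data": {"targets": [{"translation": [0.006,0,0],"twist": 0}]}}

```text
time: 11.38
tool_pos: [0.5298, 0.0656, 0.115]
tool_rot: [0.209, 0.745, 0.611, 0.169]
contact_force: [-3.8, -5.5, 2.1]
gripper_width: 0.0086
```

```bash
python3 -c "
from slot import *
rel(.0345,0,.00); print('Fs',r.get_state()['contact_force']@s)"
```

```text
t 11.38 p [0.5298 0.0656 0.115 ] yaw_y -11.17 z [ 0.5064 -0.1048 -0.8559] tilt 31.14 F [-3.8 -5.5  2.1] w 0.0086 q [ 0.185 -0.544  2.066 -0.219  1.12   0.426]
stop now s,up,h mm [33.99  0.86  0.72]
shift units [ 0.0025 -0.0045  0.0034] rows 0.029529736692936605
yaw err of tool x vs slot deg -0.1038798474787905 twist units -0.0009065226824872124
Fs -6.175545187238856
```

Request:
{"op": "step_arm", "data": {"targets": [{"translation": [0,-0.006,0.03],"twist": 0},{"translation": [0,-0.002,0.02],"twist": 0}]}}

```text
time: 11.55
tool_pos: [0.5341, 0.0641, 0.1077]
tool_rot: [0.21, 0.745, 0.61, 0.169]
contact_force: [-8.1, -1.9, 6.4]
gripper_width: 0.0086
```

```bash
python3 -c "
from slot import *
rel(.0343,0,-.0088); f=r.get_state()['contact_force'];print('Fs,Fup,Fn',f@s,f@up,f@n)"
```

```text
t 11.55 p [0.5341 0.0641 0.1077] yaw_y -11.24 z [ 0.5085 -0.1062 -0.8545] tilt 31.3 F [-8.1 -1.9  6.4] w 0.0086 q [ 0.18  -0.53   2.07  -0.221  1.098  0.428]
stop now s,up,h mm [33.31  1.56 -7.84]
shift units [ 0.0049 -0.0081  0.0043] rows 0.04984763935651541
yaw err of tool x vs slot deg -0.16172812231860484 twist units -0.00141134411376389
Fs,Fup,Fn -3.44369071439729 -3.668565822403539 9.221935749140263
```

Request:
{"op": "step_arm", "data": {"targets": [{"translation": [0.004,-0.005,0.012],"twist": -0.06},{"translation": [0.001,0,0.01],"twist": -0.06}]}}

```text
time: 11.72
tool_pos: [0.5367, 0.0638, 0.1072]
tool_rot: [0.231, 0.665, 0.695, 0.143]
contact_force: [-20.9, -2.4, 14.9]
gripper_width: 0.0084
```

```bash
python3 -c "
from slot import *
rel(.0343,0,-.0088); f=r.get_state()['contact_force'];print('Fs,Fup,Fn',f@s,f@up,f@n)"
```

```text
t 11.72 p [0.5367 0.0638 0.1072] yaw_y 4.93 z [ 0.512  -0.1079 -0.8522] tilt 31.55 F [-20.9  -2.4  14.9] w 0.0084 q [ 0.18  -0.524  2.069 -0.225  1.091  0.188]
stop now s,up,h mm [33.62  4.01 -9.55]
shift units [ 0.008  -0.0184 -0.005 ] rows 0.09911882495687067
yaw err of tool x vs slot deg 13.730721637132879 twist units 0.11982315062139742
Fs,Fup,Fn -6.392136446198542 -10.779437176114426 22.527577242839406
```

Request:
{"op": "step_arm", "data": {"targets": [{"translation": [0.007,-0.02,0.002],"twist": -0.06},{"translation": [0.001,-0.006,0.008],"twist": -0.06}]}}

```text
time: 11.88
tool_pos: [0.5353, 0.0639, 0.108]
tool_rot: [0.25, 0.573, 0.772, 0.115]
contact_force: [-14.7, -0.7, 10.9]
gripper_width: 0.0084
```

```bash
python3 -c "
from slot import *
rel(.0343,0,-.0088); f=r.get_state()['contact_force'];print('Fs,Fup,Fn',f@s,f@up,f@n)
print(pose()[2].T@np.c_[s,up,n])"
```

```text
t 11.88 p [0.5353 0.0639 0.108 ] yaw_y 20.97 z [ 0.5185 -0.1089 -0.8481] tilt 31.99 F [-14.7  -0.7  10.9] w 0.0084 q [ 0.183 -0.535  2.077 -0.23   1.087 -0.057]
stop now s,up,h mm [33.65  3.64 -8.13]
shift units [ 0.0115 -0.0147  0.002 ] rows 0.09016261441796088
yaw err of tool x vs slot deg 27.994285540718707 twist units 0.24429622721449126
Fs,Fup,Fn -3.5464082059495214 -7.48702368689772 16.33680582483428
[[ 0.88298247 -0.46788213 -0.03773791]
 [ 0.46937715  0.88094825  0.06009176]
 [-0.00516101  0.07077328 -0.99747562]]
```

Request:
{"op": "step_arm", "data": {"targets": [{"translation": [0.008,-0.01,0.008],"twist": -0.06},{"translation": [0.006,-0.004,0.008],"twist": -0.06},{"translation": [0.005,-0.002,0.008],"twist": -0.06}]}}

```text
time: 12.13
tool_pos: [0.535, 0.0641, 0.1074]
tool_rot: [0.27, 0.419, 0.864, 0.067]
contact_force: [-12.6, -3.0, 9.8]
gripper_width: 0.0086
```

```bash
python3 -c "
from slot import *
rel(.0343,0,-.0088); f=r.get_state()['contact_force'];print('Fs,Fup,Fn',f@s,f@up,f@n)
print(pose()[2].T@np.c_[s,up,n])"
```

```text
t 12.13 p [0.535  0.0641 0.1074] yaw_y 42.9 z [ 0.5232 -0.1116 -0.8449] tilt 32.34 F [-12.6  -3.    9.8] w 0.0086 q [ 0.187 -0.539  2.083 -0.237  1.081 -0.424]
stop now s,up,h mm [34.01  3.49 -8.45]
shift units [ 0.0143 -0.0103  0.0004] rows 0.08429494028490969
yaw err of tool x vs slot deg 49.44673492937238 twist units 0.43150416443921696
Fs,Fup,Fn -5.400530820204042 -5.845659407351956 14.17735665771621
[[ 0.65013907 -0.75720919 -0.06281924]
 [ 0.75978363  0.64863378  0.04474081]
 [-0.00690025  0.07681677 -0.99701794]]
```

Request:
{"op": "step_arm", "data": {"targets": [{"translation": [0.01,-0.005,0.008],"twist": -0.06},{"translation": [0.007,-0.002,0.008],"twist": -0.06},{"translation": [0.006,0,0.008],"twist": -0.06}]}}

```text
time: 12.38
tool_pos: [0.5347, 0.0642, 0.1067]
tool_rot: [0.281, 0.251, 0.926, 0.014]
contact_force: [-12.0, -4.0, 9.2]
gripper_width: 0.0088
```

```bash
python3 -c "
from slot import *
rel(.0343,0,-.0088); f=r.get_state()['contact_force'];print('Fs,Fup,Fn',f@s,f@up,f@n)
print(pose()[2].T@np.c_[s,up,n])"
```

```text
t 12.38 p [0.5347 0.0642 0.1067] yaw_y 62.36 z [ 0.5271 -0.1146 -0.842 ] tilt 32.64 F [-12.   -4.    9.2] w 0.0088 q [ 0.191 -0.543  2.088 -0.244  1.077 -0.791]
stop now s,up,h mm [34.26  3.12 -8.94]
shift units [ 0.0147 -0.0049 -0.002 ] rows 0.07494766358636272
yaw err of tool x vs slot deg 70.89163007995776 twist units 0.6186461785005569
Fs,Fup,Fn -6.228704290418675 -5.439085637195176 13.326944843110594
[[ 0.32734225 -0.94146544 -0.08050681]
 [ 0.9448616   0.32695783  0.01830432]
 [-0.00912117  0.08205957 -0.99658235]]
```

Request:
{"op": "step_arm", "data": {"targets": [{"translation": [0.01,-0.002,0.006],"twist": -0.057},{"translation": [0.007,0,0.007],"twist": -0.055},{"translation": [0.006,0,0.007],"twist": -0.05}]}}

```text
time: 12.63
tool_pos: [0.5343, 0.0642, 0.1067]
tool_rot: [0.282, 0.092, 0.954, -0.034]
contact_force: [-8.5, -1.9, 8.1]
gripper_width: 0.009
```

```bash
python3 -c "
from slot import *
rel(.0343,0,-.0088); f=r.get_state()['contact_force'];print('Fs,Fup,Fn',f@s,f@up,f@n)
print(pose()[2].T@np.c_[s,up,n])"
```

```text
t 12.63 p [0.5343 0.0642 0.1067] yaw_y 78.78 z [ 0.5321 -0.1162 -0.8387] tilt 33.0 F [-8.5 -1.9  8.1] w 0.009 q [ 0.193 -0.549  2.094 -0.249  1.072 -1.125]
stop now s,up,h mm [34.43  2.98 -8.73]
shift units [ 0.0149 -0.0006 -0.001 ] rows 0.07162347258751474
yaw err of tool x vs slot deg 90.23893563071391 twist units 0.7874832701255918
Fs,Fup,Fn -3.511617153079037 -3.22535484921902 10.867421505645458
[[-0.00417    -0.99609374 -0.08816039]
 [ 0.99994364 -0.00329468 -0.01004001]
 [-0.00974204  0.08819729 -0.99605207]]
```

Request:
{"op": "step_arm", "data": {"targets": [{"translation": [0.004,0.01,0.004],"twist": 0.002},{"translation": [0.002,0.01,0.0],"twist": 0}]}}

```text
time: 12.8
tool_pos: [0.534, 0.0647, 0.1071]
tool_rot: [0.282, 0.092, 0.954, -0.038]
contact_force: [-7.2, -11.1, 5.8]
gripper_width: 0.0087
```

```bash
python3 -c "
from slot import *
rel(.0343,0,-.0055); f=r.get_state()['contact_force'];print('Fs,Fup,Fn',f@s,f@up,f@n)
wrist('wrist8')
import cv2;a=cv2.imread('pics/wrist8.png');cv2.imwrite('pics/w8c.png',cv2.resize(a[120:400,140:500],None,fx=2.1,fy=2.1))"
```

```text
t 12.8 p [0.534  0.0647 0.1071] yaw_y 78.61 z [ 0.5312 -0.1237 -0.8382] tilt 33.05 F [ -7.2 -11.1   5.8] w 0.0087 q [ 0.202 -0.546  2.092 -0.262  1.076 -1.113]
stop now s,up,h mm [34.57  2.86 -8.15]
shift units [ 0.0131 -0.0015 -0.0144] rows 0.09374433236619806
yaw err of tool x vs slot deg 90.31520085916861 twist units 0.7881488097962519
Fs,Fup,Fn -12.264667314328506 -1.6223658872088382 7.370969794677108
t 12.8 p [0.534  0.0647 0.1071] yaw_y 78.61 z [ 0.5312 -0.1237 -0.8382] tilt 33.05 F [ -7.2 -11.1   5.8] w 0.0087 q [ 0.202 -0.546  2.092 -0.262  1.076 -1.113]
```

View pics/w8c.png

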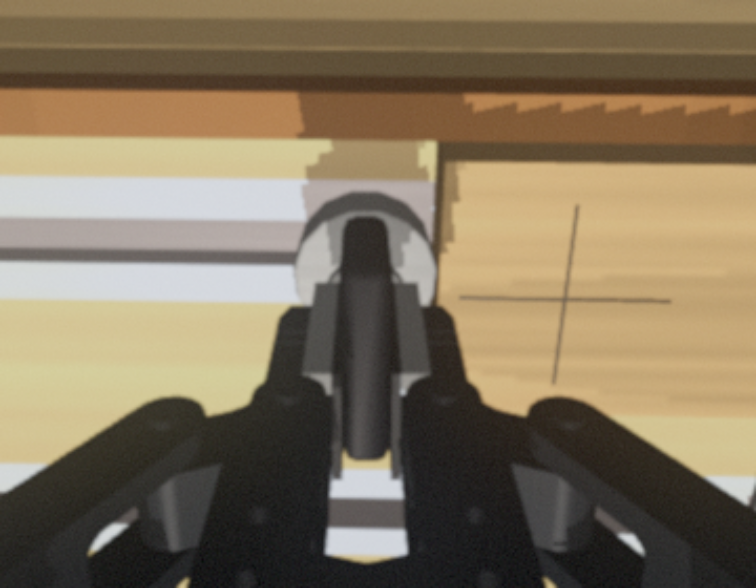

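Request:
{"op": "step_arm", "data": {"targets": [{"translation": [0.002,0,-0.008],"twist": 0},{"translation": [0,0,-0.006],"twist": 0}]}}

```text
time: 13.02
tool_pos: [0.5326, 0.0644, 0.1084]
tool_rot: [0.282, 0.093, 0.954, -0.038]
contact_force: [19.6, -3.2, -14.9]
gripper_width: 0.0087
```

```bash
python3 -c "
from slot import *
rel(.0343,0,-.0055); f=r.get_state()['contact_force'];print('Fs,Fup,Fn',f@s,f@up,f@n)"
```

```text
t 13.02 p [0.5326 0.0644 0.1084] yaw_y 78.53 z [ 0.5315 -0.1249 -0.8378] tilt 33.09 F [ 19.6  -3.2 -14.9] w 0.0087 q [ 0.203 -0.551  2.093 -0.263  1.08  -1.111]
stop now s,up,h mm [33.89  2.32 -6.36]
shift units [ 0.0112  0.002  -0.0054] rows 0.060214475735310295
yaw err of tool x vs slot deg 90.26544037899968 twist units 0.7877145676880913
Fs,Fup,Fn 0.6400762690971947 10.54720705319761 -22.506176362822313
```

Request:
{"op": "step_arm", "data": {"targets": [{"translation": [0,0.008,0.01],"twist": 0},{"translation": [0,0.008,0.004],"twist": 0}]}}

```text
time: 13.18
tool_pos: [0.5342, 0.0648, 0.1068]
tool_rot: [0.282, 0.094, 0.954, -0.04]
contact_force: [-12.0, -8.4, 8.8]
gripper_width: 0.0086
```

```bash
python3 -c "
from slot import *
rel(.0343,0,-.0055); f=r.get_state()['contact_force'];print('Fs,Fup,Fn',f@s,f@up,f@n)"
```

```text
t 13.18 p [0.5342 0.0648 0.1068] yaw_y 78.33 z [ 0.5301 -0.13   -0.8379] tilt 33.08 F [-12.   -8.4   8.8] w 0.0086 q [ 0.207 -0.542  2.09  -0.272  1.078 -1.101]
stop now s,up,h mm [34.41  2.85 -8.51]
shift units [ 0.0129 -0.0009 -0.0163] rows 0.09956214229701892
yaw err of tool x vs slot deg 90.22927478818441 twist units 0.7873989633702636
Fs,Fup,Fn -10.589497729655625 -4.894430763504223 12.51382533105624
```

Request:
{"op": "step_arm", "data": {"targets": [{"translation": [0,0,0],"twist": 0},{"translation": [0,0,0],"twist": 0},{"translation": [0,0,0],"twist": 0}], "jaw": -0.3}}

```text
time: 13.43
tool_pos: [0.5349, 0.0656, 0.1072]
tool_rot: [0.283, 0.094, 0.954, -0.039]
contact_force: [-0.6, 0.7, -0.4]
gripper_width: 0.0298
```

```bash
python3 -c "
from slot import *
rel(.0343,0,-.0055); f=r.get_state()['contact_force'];print('Fs,Fup,Fn',f@s,f@up,f@n)
wrist('wrist9')
import cv2;a=cv2.imread('pics/wrist9.png');cv2.imwrite('pics/w9c.png',cv2.resize(a[120:400,140:500],None,fx=2.1,fy=2.1))"
```

```text
t 13.43 p [0.5349 0.0656 0.1072] yaw_y 78.34 z [ 0.5318 -0.128  -0.8372] tilt 33.16 F [-0.6  0.7 -0.4] w 0.0298 q [ 0.207 -0.541  2.089 -0.27   1.076 -1.1  ]
stop now s,up,h mm [35.39  3.57 -8.34]
shift units [ 0.0165 -0.0057 -0.0157] rows 0.11247188756360613
yaw err of tool x vs slot deg 90.15120108997404 twist units 0.7867176418237738
Fs,Fup,Fn 0.6147652249615821 -0.8463555089367637 -0.019122840880552088
t 13.43 p [0.5349 0.0656 0.1072] yaw_y 78.34 z [ 0.5318 -0.128  -0.8372] tilt 33.16 F [-0.6  0.7 -0.4] w 0.0298 q [ 0.207 -0.541  2.089 -0.27   1.076 -1.1  ]
```

View pics/w9c.png

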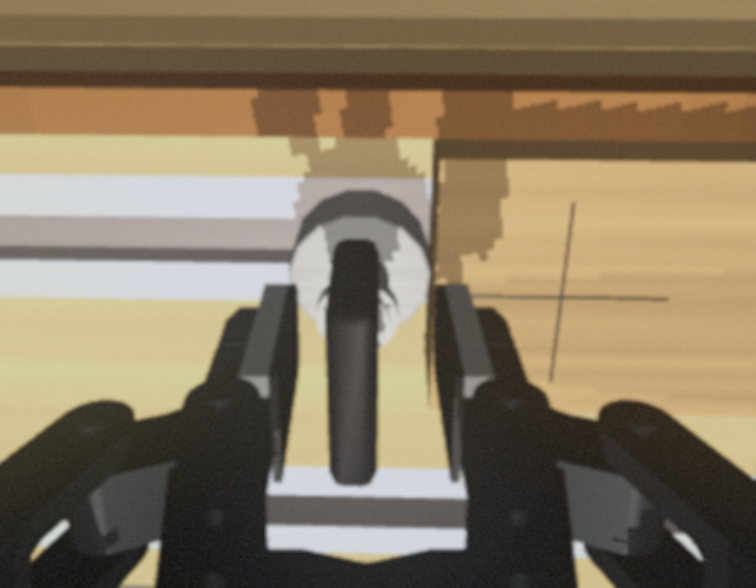

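Request:
{"op": "step_arm", "data": {"targets": [{"translation": [-0.01,-0.005,-0.1],"twist": 0},{"translation": [-0.015,0,-0.18],"twist": 0},{"translation": [-0.015,0,-0.18],"twist": 0},{"translation": [0,0,-0.1],"twist": 0},{"translation": [0,0,0],"twist": 0}]}}

```text
time: 13.9
tool_pos: [0.4787, 0.0793, 0.2049]
tool_rot: [0.279, 0.094, 0.955, -0.038]
contact_force: [-0.4, 0.3, 0.7]
gripper_width: 0.0297
```

```bash
python3 -c "
from slot import *
rel(.0343,0,-.0055)
wrist('wrist10')
for nm in ('scene','top'):
    P,d=optics.read_camera(nm); i=optics.camera_info(nm); np.savez(nm+'10.npz',p=P,d=d,K=i['intrinsics'],D=i['D'],T=i['T'])
    cv2.imwrite(f'pics/{nm}10.png',P[:,:,::-1])
    if nm=='scene': cv2.imwrite('pics/scene10c.png',cv2.resize(P[100:260,290:490,::-1],None,fx=3.8,fy=3.6))"
```

```text
t 13.9 p [0.4787 0.0793 0.2049] yaw_y 78.44 z [ 0.5266 -0.1248 -0.8409] tilt 32.76 F [-0.4  0.3  0.7] w 0.0297 q [ 0.281 -0.711  2.018 -0.277  1.332 -1.097]
stop now s,up,h mm [ 37.93  -1.98 105.  ]
shift units [ 0.0365 -0.0074  0.5516] rows 2.6518126245080698
yaw err of tool x vs slot deg 90.1846626793203 twist units 0.7870096492772951
t 13.9 p [0.4787 0.0793 0.2049] yaw_y 78.44 z [ 0.5266 -0.1248 -0.8409] tilt 32.76 F [-0.4  0.3  0.7] w 0.0297 q [ 0.281 -0.711  2.018 -0.277  1.332 -1.097]
```

View pics/wrist10.png

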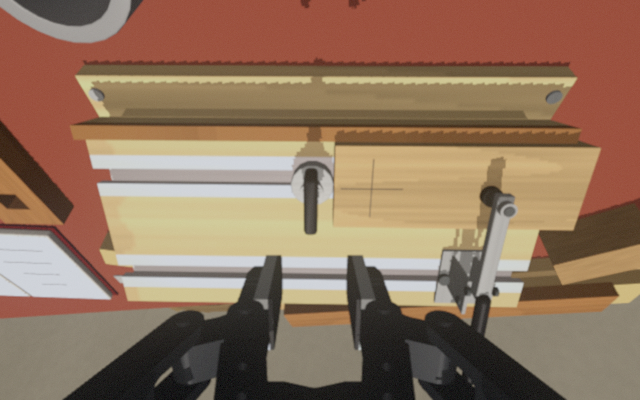

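View pics/scene10c.png

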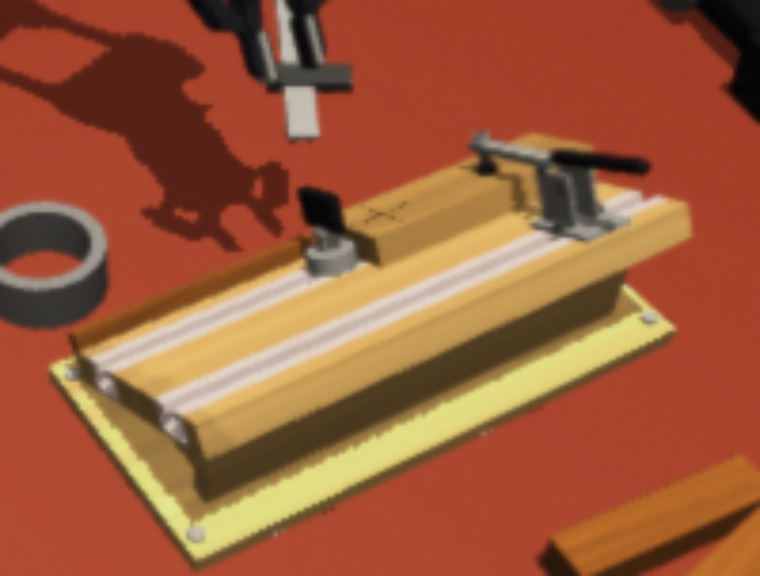

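```bash
cat > chk.py <<'E'
from slot import *
import sys
P,d,K,D,T=load(sys.argv[1]); C=cloud(P,d,K,D,T)-m0
U=np.stack([C@s,C@up,C@n],-1)*1e3
k=(abs(U[...,1])<60)&(U[...,0]>-40)&(U[...,0]<120)
# deck offset
dk=k&(abs(U[...,1]-40)<8)&(abs(U[...,2])<6)&(U[...,0]<30); print("deck h",np.median(U[dk][:,2]))
w=U[k&(U[...,2]>52)&(U[...,2]<75)&(abs(U[...,0]-34)<14)]
print("wing",len(w),"h max",np.percentile(w[:,2],95),"rect",cv2.minAreaRect(w[:,:2].astype(np.float32)))
t=w[w[:,2]>np.percentile(w[:,2],95)-4]; v=np.linalg.svd(t[:,:2]-t[:,:2].mean(0))[2][0]; print("top dir vs slot deg",np.degrees(np.arctan2(v[1],v[0]))%180,"mean",t.mean(0), "rect",cv2.minAreaRect(t[:,:2].astype(np.float32)))
f=U[k&(abs(U[...,2]-16)<2.5)&(abs(U[...,0]-34)<19)&(abs(U[...,1])<22)&(P.mean(2)>120)]; print("foot top",len(f),f.min(0),f.max(0),np.median(f[:,2]))
ff=f[:,:2]; h=cv2.convexHull(ff.astype(np.float32)).reshape(-1,2); A=np.c_[2*h,np.ones(len(h))]; x=np.linalg.lstsq(A,(h**2).sum(1),rcond=None)[0]; print("circle",x[:2],np.sqrt(x[2]+x[0]**2+x[1]**2))
b=k&(abs(U[...,2]-25)<2)&(U[...,0]>40)&(abs(U[...,1])<30)
ys,xs=np.where(b); print("blank top min s",[np.percentile(U[b][abs(U[b][:,1]-a)<4][:,0],1).round(2) for a in (-20,20,25)],"h",np.median(U[b][:,2]))
E
python3 chk.py wrist10.npz
python3 - <<'E'
from h import *
a=cv2.imread('pics/wrist10.png'); cv2.imwrite('pics/w10c.png',cv2.resize(a[130:250,270:400],None,fx=5,fy=4.6,interpolation=cv2.INTER_CUBIC))
E
```

```text
deck h 0.02096950648037536
wing 817 h max 63.32118370147235 rect ((34.2521858215332, 0.9234104156494141), (9.592757225036621, 43.57929611206055), 0.006768368184566498)
top dir vs slot deg 90.1555316512021 mean [3.42876385e+01 1.44681270e-02 6.19944154e+01] rect ((34.252174377441406, 1.0125694274902344), (9.592757225036621, 43.400970458984375), 0.006768368184566498)
foot top 641 [ 16.63683588 -15.13788105  13.8582492 ] [52.43225684 18.51891894 18.24348753] 16.021842438854403
circle [34.4838027   1.47361642] 17.729688897618512
blank top min s [np.float64(52.58), np.float64(52.83), np.float64(52.93)] h 25.300200416327975
```

View pics/w10c.png

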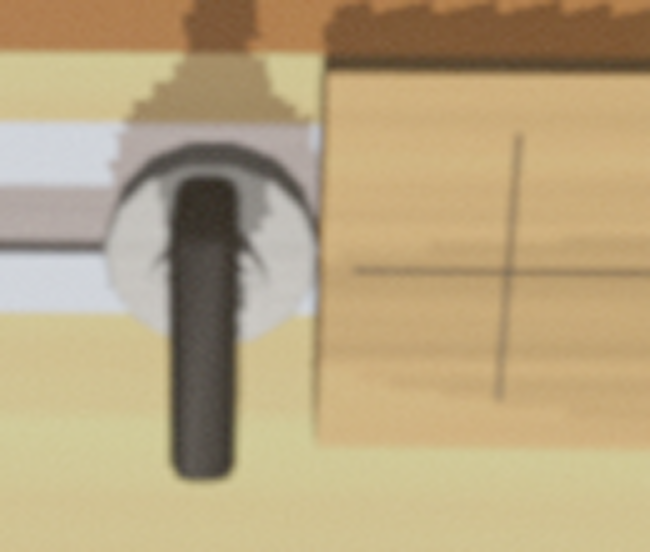

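View pics/top10.png

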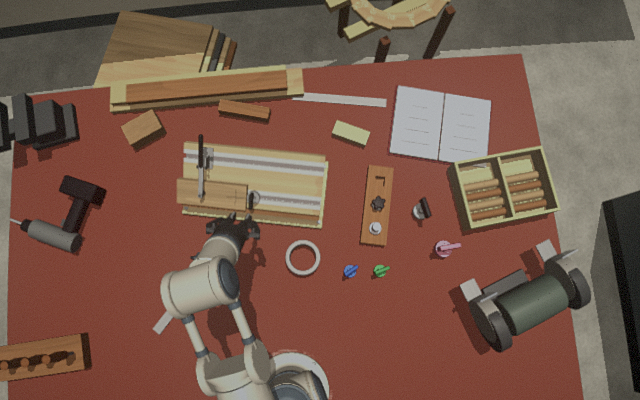

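The top view shows the stop against the blank at (253,197). The tape, offcut, star bolt, peg and the other stops are where they were. I'm handing the job in.

```bash
python3 -c "
from h import *
print(r.job_done())"
```

```text
the job is handed in; nothing more can be done
None
```

The end stop is set against the blank and locked in the lower slot, and I handed the job in at about 14 s. I took it from the block, dropped it into the slot about 100 mm clear of the blank and slid it along until its foot touched. I then pressed it down about 8.5 mm, turned it a quarter turn and let go.

**Tilting the tool:** The moves give no tilt, so I tilted the tool to match the slope by pushing outward at the arm's reach limit.

**Last checks, from the wrist camera after letting go:**
- **Square:** the wing stands at 90.2° to the slot.
- **Caught under the lips:** the wing top is about 63 mm above the deck, against 62.5 mm expected with the head drawn up. An upward pull of about 22 N before release held.
- **Foot and blank:** the foot lies flat, with its edge at 52.2 to 52.5 mm along the slot and the blank's end at 52.6 to 52.9 mm. I can't tell that gap of 0.1 to 0.7 mm from contact.
- **Blank not shifted:** its end measured 52.5 mm before contact, so any shift is within measuring error. The highest push I read along the slot was about 12 N.
- **Other things:** in the top view they are where they started.

**Doubts:**
- **Joint 3 range:** it read 0.168 to 0.169 rad against its stated limit of 0.17 rad while the tool was being tilted.
- **Tool tilt:** it drifted to about 33° by the end, 5° more than the slope. The stop still seated properly.

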